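# Sort soldered loudspeaker drivers into their foam trays, under the dust cover

### The arm

A 6-joint arm with a two-finger parallel gripper is mounted at the origin on the work surface. World frame = base frame: x ahead of the robot, y to its left, z up, the work surface at z = 0. Lengths are in m, angles in degrees, forces in N, time in s.
With the tool pointing down it reaches from about 0.275 to 0.75 m from the base axis. Payload 10.2 kg.
Tool frame: the origin (TCP) lies at the very end of the fingers, on their centre line; the grasp point (between the pads) lies 19 mm behind it; x points along the fingers, z is the direction in which the jaws open and shut, and the axes are right-handed (so a half turn about x gives the same grasp; the last joint's range is limited). The gripper opens to 88 mm and grips with 3 to 60 N. Pads are 18 mm wide; open, the fingers measure 123 mm over their backs; the gripper's body (75 mm by 187 mm) begins 45 mm behind the grasp point.
Start: joints at [-81.211, 17.928, 85.812, -0, 76.261, -12.8], TCP at [0.193, -0.488, 0.239] pointing down, gripper open.
Joint ranges: [-168.41, 168.41], [-55.51, 124.54], [10.69, 146.95], [-70.63, 250.63], [1, 178], [-165.06, 165.06]. Speed limits (degrees/s): [136.94, 136.94, 172.46, 180, 180, 180].

### API

Orientations are given as a 3x3 rotation matrix whose columns are the frame's x, y, z axes.
In Python, from workcell import manip, camera, camera_params gives the robot as it stands.
- The arm moves only by the shell command python3 -m creep 'ROWS' [FORCE]. ROWS is JSON, a list of rows, each a list of 7 numbers: the gripper's target within -1 to 1 (fully open at 1, half-way at 0, shut at -1), then the shift along the tool's x, y, z in m, then the turn, a rotation vector about the tool's x, y, z in rad. In form: [[hand, dx, dy, dz, ax, ay, az], ...]. A call has 1 to 5 rows; each row is the pose to reach, as a shift and turn from the pose commanded when the call began, along the tool's axes at that moment; what a row does not reach only later rows make up. A row lasts 1/12 s, in which the tool goes at most 41.7 mm and 7.16 degrees, less where a joint would pass 70% of its speed; a pose out of reach is approached as far as the arm can. A call with a gripper value outside its range is refused whole. The fingers move at their own pace and stop on an object; FORCE is the grip in N (left out, the last holds). Time passes only in rows, so rows that repeat a pose let the fingers close. It gives the time, the measured TCP pose, the force and the opening at its end, in the units of the state.
- manip.state(): the state, without advancing time (a new reading comes with each control period).
- camera(name): name is "side" or "top"; returns the picture (480x640x3 uint8, red, green, blue); there is no depth.
- camera_params(name): a dict with "fx", "fy", "cx", "cy" (pixels), "R" (3x3) and "t" (3): a world point X has camera coordinates R X + t. Camera axes: x right, y down, z forward; pixel columns grow to the right and rows downward; lengths in m; the calibration is good to about 2 mm. A picture is of the moment at which its call begins. camera_params takes no time and is no camera call.
- manip.close_job(): hands the job in, once; it reports no verdict.
The state is a dict: "time": time; "joint_pos": joint angles; "joint_velocities": joint speeds; "effort": joint torques, N m; "ee_pos": TCP position; "ee_rot": TCP orientation; "ft_force": force on the tool from outside, world axes, zero at the start; "moment": the same for the moment, N m; "width": finger opening in m.
Only numpy, scipy, OpenCV 4.12 (cv2) and the standard library are available. Lean on these libraries where they do the work, as an engineer would, in place of code of your own. Each camera call takes 0.05 s, during which the arm holds its last target. There are 200 camera calls.

### The job

Sort the four loose loudspeaker drivers: lift the clear dust cover off its tray and rest it upright on the grey felt pad, put the two good round drivers face down in the two free pockets of that tray, and then put the cover back on it, fully down. The square tweeter goes face down in the free pocket of the tweeter tray, and the round driver with the red reject sticker face down in the red bin. Set the drivers and the cover down rather than dropping them, and leave the tin of brass turnings standing where it is.

Things in the scene. Friction and masses are not known exactly. Their poses are not given: they have to be found in the camera images.
- round_a: Round speaker driver lying face down, magnet up, good (interchangeable with round_b). Black flange 40 mm across, 4 mm thick; cone narrowing upward; dark magnet 30 mm across from z = 14.5 to 27 mm; plain brass back plate 27.6 mm across to the top at z = 30 mm. Grip by the magnet. Loose, 60 g. Origin: centre of its underside; z up.
- round_b: Round speaker driver lying face down, magnet up, good (interchangeable with round_a). Black flange 40 mm across, 4 mm thick; cone narrowing upward; dark magnet 30 mm across from z = 14.5 to 27 mm; plain brass back plate 27.6 mm across to the top at z = 30 mm. Grip by the magnet. Loose, 60 g. Origin: centre of its underside; z up.
- reject: Round speaker driver lying face down, magnet up, with a 24 mm round red reject sticker on its back. Black flange 40 mm across, 4 mm thick; cone narrowing upward; dark magnet 30 mm across from z = 14.5 to 27 mm; brass back plate 27.6 mm across to the top at z = 30 mm. Grip by the magnet. Loose, 60 g. Origin: centre of its underside; z up.
- tweeter: Tweeter lying face down, magnet up: square aluminium flange 34 x 34 mm, 4 mm thick; blue neck 21 mm across; bright steel magnet cup 22 mm across from z = 13 mm to the top at z = 28 mm. Grip by the cup. Loose, 35 g. Origin: centre of its underside; x, y along the flange's sides; z up.
- cover: Clear open-bottomed dust cover, 152 mm square outside, 146 inside, 49 mm tall, over the round tray. Blue bar handle on top: 70 mm long (x), 12 wide (y), z = 63 to 77 mm, on posts at x = +-29 mm, gap of 14 mm under the bar. Loose, 0.22 kg. Origin: centre of its lower edge plane; z up. Seated: lower edge on the tray's carrier, axes along the tray's within 2 degrees.
- round_tray: Fixed tray: black carrier 160 x 160 x 8 mm, white foam 136 x 136 mm to z = 28 mm, 2 x 2 pockets 56 x 56 mm, floors at z = 16 mm, centres x, y = +-32 mm. (-32,+32), (+32,-32) hold fixed round drivers, tops z = 46 mm; (-32,-32), (+32,+32) are free. Seated cover: lower edge at z = 8 mm, 5 mm play each side of the foam. Origin: centre of underside, on the bench; yaw within 15 degrees of world.
- tweeter_tray: Fixed tray: black carrier 136 x 136 x 8 mm, white foam 124 x 124 mm to z = 28 mm, 2 x 2 pockets 50 x 50 mm, floors at z = 16 mm, centres x, y = +-29 mm. Three hold fixed tweeters, tops at z = 44 mm; (+29,+29) is free. Origin: centre of underside, on the bench; z up; yaw within 15 degrees of world.
- reject_bin: Red open reject bin, empty, fixed: 120 x 120 mm outside, 40 mm tall, walls and floor 4 mm (inner floor at z = 4 mm). Origin: centre of its underside, on the bench; z up; yaw within 15 degrees of world.
- felt_pad: Grey felt pad 160 x 160 mm, 3 mm thick, fixed flat on the bench, empty: resting place for the cover. Origin: centre of its underside, on the bench; z up; yaw within 15 degrees of world.
- tip_cleaner: Dark steel tin of brass turnings (soldering-tip cleaner), 48 mm across, 30 mm tall, standing loose among the drivers, to be left where it is. Origin: centre of its underside. (An orange solder reel, 44 mm across, 26 mm tall, also stands there and is not part of the job.)
Mind the look-alikes: they are no part of the job. Leave any turquoise look-alike of the tweeter alone.

How it is judged:
By the outcome, as a careful person would: the job done as asked, in the order asked, and still so for the second after the job is handed in, with the robot touching nothing.
It also fails if it takes over 144 s, if anything falls off the work surface, if the arm or the gripper's body presses on something with over 40 N, if the wrist force passes 120 N, or if a joint passes its speed limit or range.

## Working session

There is one attempt and no reset: what is moved stays moved. The work goes in short steps, Python scripts to look and compute and a shell command to move; the robot and the scene stay as the last step left them, time stands still between calls to the robot, and variables do not carry over. Pictures are saved under pics/ and viewed, about 12 in all and at most 16, crops included, and the job is handed in when it is done.

```bash
mkdir -p pics; ls; python3 - <<'E'
from workcell import manip,camera,camera_params
import cv2,numpy as np
for n in("top","side"):
    cv2.imwrite(f"pics/{n}0.png",camera(n)[:,:,::-1]); p=camera_params(n); print(n,{k:np.round(v,4).tolist() for k,v in p.items()})
s=manip.state(); print(s)
E
```

```text
pics
top {'fx': 496.6639, 'fy': 496.6639, 'cx': 310.597, 'cy': 249.2494, 'R': [[-0.0289, -0.9993, -0.0235], [-0.9924, 0.0315, -0.1193], [0.12, 0.0199, -0.9926]], 't': [0.0258, 0.4764, 0.8723]}
side {'fx': 465.6937, 'fy': 465.6937, 'cx': 322.1019, 'cy': 229.1733, 'R': [[0.9509, -0.3094, 0.0095], [-0.2077, -0.6602, -0.7218], [0.2296, 0.6844, -0.692]], 't': [-0.4465, 0.1317, 0.8308]}
{'time': 0.1, 'joint_pos': array([-8.12103812e+01,  1.79538702e+01,  8.58464353e+01, -2.89558245e-03,
        7.62607352e+01, -1.28004249e+01]), 'joint_velocities': array([ 0.01934869,  0.04902156, -0.09589514, -0.0695666 , -0.03615322,
       -0.01090372]), 'effort': array([ 2.17190980e-03, -4.02813828e+01, -2.52646583e+01,  6.95247715e-02,
        3.41971766e-02, -6.11863584e-05]), 'ee_pos': array([ 0.19312099, -0.48797022,  0.23826061]), 'ee_rot': array([[-2.11309386e-04,  9.29836034e-01,  3.67974054e-01],
       [ 1.04534881e-03,  3.67974067e-01, -9.29835466e-01],
       [-9.99999431e-01,  1.88178279e-04, -1.04975937e-03]]), 'ft_force': array([-0.04297213,  0.62181274,  0.53643833]), 'moment': array([-0.03044744, -0.00533082, -0.00281597]), 'width': 0.08828456469415152}
```

View pics/top0.png

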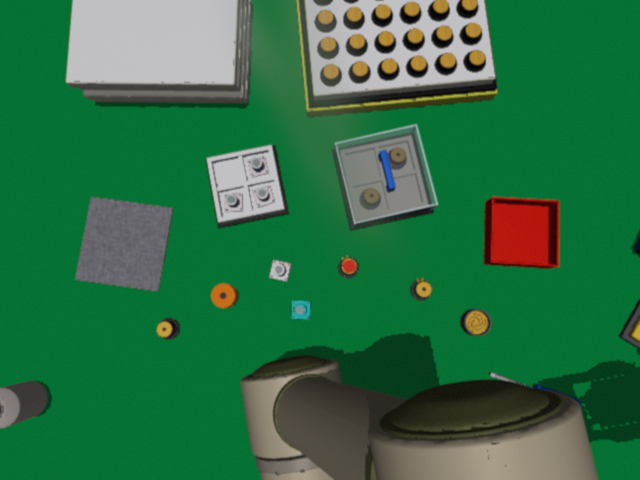

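View pics/side0.png

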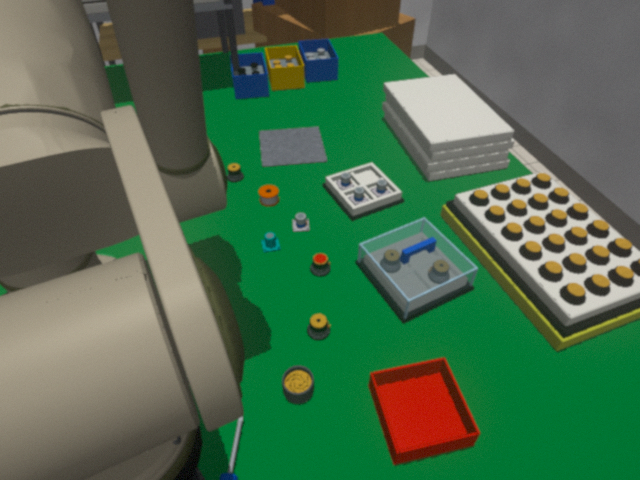

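The top view shows:
- **Places:** felt pad (125,243), tweeter tray (247,185) with its upper-left pocket free, covered round tray (386,176) with the blue bar at (387,171), and red bin (522,232).
- **Drivers:** red-sticker round (348,266), brass rounds (423,289) and (166,329), white tweeter (280,270).
- **Leave alone:** turquoise look-alike (301,310), tin (476,322), reel (223,295).

Next I'll measure these.

```bash
cat > h.py <<'E'
import numpy as np, cv2
from workcell import manip,camera,camera_params
def ray(n,uv,z):
    p=camera_params(n); R=np.array(p["R"]);t=np.array(p["t"])
    d=R.T@np.array([(uv[0]-p["cx"])/p["fx"],(uv[1]-p["cy"])/p["fy"],1]); c=-R.T@t
    return (c+d*(z-c[2])/d[2])
def proj(n,X):
    p=camera_params(n); q=np.array(p["R"])@np.array(X)+np.array(p["t"])
    return np.array([p["fx"]*q[0]/q[2]+p["cx"],p["fy"]*q[1]/q[2]+p["cy"]])
def hsv(n,img): return cv2.cvtColor(img,cv2.COLOR_RGB2HSV)
def blob(mask,c,r=25):
    "largest contour with centroid within r px of c"
    cs,_=cv2.findContours(mask.astype(np.uint8),cv2.RETR_EXTERNAL,cv2.CHAIN_APPROX_NONE)
    o=[]
    for k in cs:
        m=cv2.moments(k)
        if m["m00"]>3:
            g=np.array([m["m10"],m["m01"]])/m["m00"]
            if np.hypot(*(g-c))<r:o.append((m["m00"],g,k))
    return max(o,key=lambda a:a[0]) if o else None
def plan(xy,z,yaw,s=None):
    """tool-frame shift/turn to reach; yaw = world angle of jaw axis (deg), mod 180"""
    s=s or manip.state(); R=s["ee_rot"]; d=R.T@(np.array([*xy,z])-s["ee_pos"])
    cur=np.degrees(np.arctan2(R[1,2],R[0,2])); e=(yaw-cur+90)%180-90
    # tool x is down: +ax turns clockwise seen from above
    print("shift",np.round(d,4),"ax",round(-np.radians(e),4),"deg",round(-e,1),"j6",round(s["joint_pos"][5],1),"alt ax",round(-np.radians(e-np.sign(e)*180),3))
E
python3 - <<'E'
from h import *
im={n:cv2.cvtColor(cv2.imread(f"pics/{n}0.png"),cv2.COLOR_BGR2RGB) for n in("top","side")}
H={n:hsv(n,im[n]) for n in im}
def mk(n,lo,hi): return cv2.inRange(H[n],np.array(lo),np.array(hi))
brass=lambda n:mk(n,(12,90,90),(32,255,255))
red=lambda n:mk(n,(0,150,60),(6,255,255))|mk(n,(174,150,60),(180,255,255))
blue=lambda n:mk(n,(105,150,60),(128,255,255))
steel=lambda n:mk(n,(0,0,60),(180,90,255))
for nm,f,ct,cs,z in [("roundR",brass,(423,289),(318,321),.03),("roundL",brass,(166,329),(234,168),.03),("reject",red,(348,266),(320,259),.03),("bar",blue,(387,171),(420,249),.085),("tin",brass,(476,322),(298,382),.028),("tweeter",steel,(280,270),(300,222),.004)]:
    for n,c in(("top",ct),("side",cs)):
        b=blob(f(n),c,15)
        if b is None: print(nm,n,None);continue
        r=cv2.minAreaRect(b[2]); print(nm,n,b[0],b[1].round(1),np.round(r[1],1),ray(n,b[1],z).round(4))
b=blob(blue("top"),(387,171),15); r=cv2.boxPoints(cv2.minAreaRect(b[2])); print("bar box",[ray("top",q,.085)[:2].round(4).tolist() for q in r])
# fixed frames
def quad(nm,mask,c,z,rad=25):
    b=blob(mask,c,rad)
    if b is None: print(nm,None);return
    q=cv2.boxPoints(cv2.minAreaRect(b[2])); P=np.array([ray("top",u,z)[:2] for u in q]); e=P[1]-P[0]
    e2=P[2]-P[1]
    print(nm,b[0],"c",P.mean(0).round(4),"sides",np.hypot(*e).round(4),np.hypot(*e2).round(4),"yaw",(np.degrees(np.arctan2(e[1],e[0]))+45)%90-45)
ng=lambda:cv2.bitwise_not(mk("top",(50,100,0),(75,255,255)))
quad("pad",mk("top",(0,0,70),(180,60,200)),(125,243),.003)
quad("bin",red("top"),(522,232),.04)
quad("ttfoam",mk("top",(0,0,120),(180,50,255)),(247,185),.028)
cs=np.vstack([im["top"][120:350,60:360],]);cv2.imwrite("pics/c1.png",cv2.resize(im["top"][110:350,140:580,::-1],None,fx=1.8,fy=1.8,interpolation=cv2.INTER_CUBIC))
E
```

```text
roundR top 192.5 [423.2 288.2] [17. 15.] [ 0.4004 -0.1876  0.03  ]
roundR side 170.0 [318.2 320.6] [14.8 14.8] [ 0.4008 -0.1891  0.03  ]
roundL top 179.5 [164.1 328.7] [14.8 15.6] [0.3419 0.2776 0.03  ]
roundL side 55.5 [233.5 167. ] [ 6. 11.] [0.3436 0.2766 0.03  ]
reject top 89.0 [348.7 265.8] [10. 11.] [ 0.4447 -0.0565  0.03  ]
reject side 41.5 [319.6 257.8] [6. 9.] [ 0.4464 -0.0553  0.03  ]
bar top 236.5 [386.9 169.7] [40.   8.5] [ 0.6044 -0.1256  0.085 ]
bar side 279.0 [418.1 248.1] [12.2 39.3] [ 0.6028 -0.1335  0.085 ]
tin top 396.0 [476.4 322.1] [24. 21.] [ 0.3379 -0.2785  0.028 ]
tin side 470.0 [297.6 381.1] [22. 27.] [ 0.339  -0.2819  0.028 ]
tweeter top 339.5 [279.6 270.3] [19.4 19.5] [0.4425 0.0705 0.004 ]
tweeter side 238.5 [300.2 222.7] [18.1 16.7] [0.4456 0.0756 0.004 ]
bar box [[0.6367, -0.1111], [0.64, -0.1255], [0.5707, -0.1394], [0.5675, -0.1252]]
pad 6831.0 c [0.5032 0.3644] sides 0.1644 0.1627 yaw -8.422213398380293
bin 4430.5 c [ 0.495  -0.3705] sides 0.121 0.1242 yaw -6.894598491879464
ttfoam 4304.5 c [0.6048 0.1304] sides 0.1267 0.1253 yaw 9.578250696149297
```

View pics/c1.png

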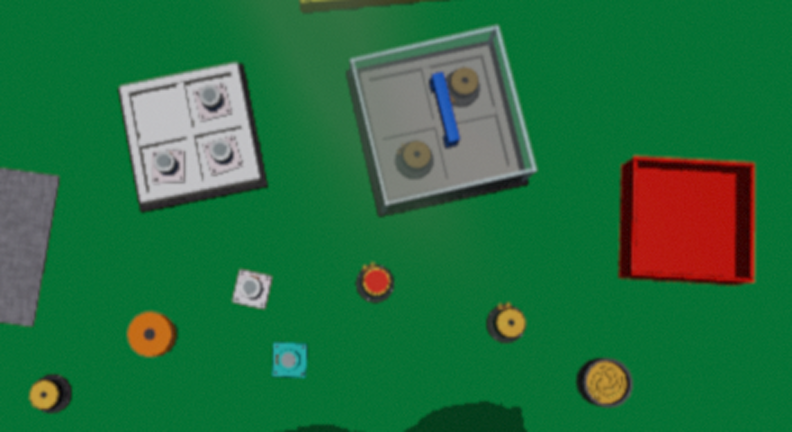

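The crop confirms the identities: the reject carries a red disc, the two good rounds have plain brass backs, and the tweeter is white/aluminium rather than turquoise. Now I'll plan the move above the bar.

```bash
python3 -c "
from h import *
plan((.604,-.1255),.16,101.4)"
```

```text
shift [ 0.0786  0.5154 -0.1858] ax 0.1779 deg 10.2 j6 -12.8 alt ax -2.964
```

```bash

python3 -m creep '[[1,0,0.035,-0.0125,0,0,0],[1,0,0.07,-0.025,0,0,0],[1,0,0.105,-0.0375,0,0,0],[1,0,0.14,-0.05,0,0,0],[1,0,0.175,-0.063,0,0,0]]'
python3 -m creep '[[1,0,0.035,-0.0125,0,0,0],[1,0,0.07,-0.025,0,0,0],[1,0,0.105,-0.0375,0,0,0],[1,0,0.14,-0.05,0,0,0],[1,0,0.175,-0.063,0,0,0]]'
python3 -m creep '[[1,0.015,0.035,-0.0125,0.04,0,0],[1,0.03,0.07,-0.025,0.08,0,0],[1,0.045,0.105,-0.0375,0.12,0,0],[1,0.06,0.14,-0.05,0.16,0,0],[1,0.0786,0.165,-0.06,0.178,0,0]]'
python3 -m creep '[[1,0,0,0,0,0,0],[1,0,0,0,0,0,0]]'
python3 - <<'E'
from h import *
plan((.604,-.1255),.16,101.4)
for n in("top","side"): cv2.imwrite(f"pics/{n}1.png",camera(n)[:,:,::-1])
a=cv2.imread("pics/top1.png");b=cv2.imread("pics/side1.png")
cv2.imwrite("pics/v1.png",np.hstack([cv2.resize(a[90:290,250:450],(400,400)),cv2.resize(b[170:370,320:520],(400,400))]))
E
```

```text
time: 0.52
ee_pos: [0.3337, -0.3638, 0.2385]
ee_rot: [[-0.0, 0.93, 0.368], [0.0, 0.368, -0.93], [-1.0, -0.0, -0.001]]
ft_force: [-0.1, -0.0, -0.3]
width: 0.088
time: 0.93
ee_pos: [0.4733, -0.2407, 0.2385]
ee_rot: [[-0.0, 0.93, 0.368], [0.0, 0.368, -0.93], [-1.0, -0.0, -0.0]]
ft_force: [0.2, -0.3, -1.3]
width: 0.0879
time: 1.35
ee_pos: [0.6054, -0.1235, 0.1594]
ee_rot: [[0.001, 0.98, 0.197], [0.0, 0.197, -0.98], [-1.0, 0.001, 0.0]]
ft_force: [0.4, -0.3, -0.1]
width: 0.0878
time: 1.52
ee_pos: [0.6035, -0.1246, 0.1586]
ee_rot: [[-0.003, 0.98, 0.2], [0.001, 0.2, -0.98], [-1.0, -0.002, -0.001]]
ft_force: [-0.4, -0.7, 0.5]
width: 0.0879
shift [-0.0014  0.0003  0.0009] ax 0.0021 deg 0.1 j6 55.9 alt ax -3.139
```

View pics/v1.png

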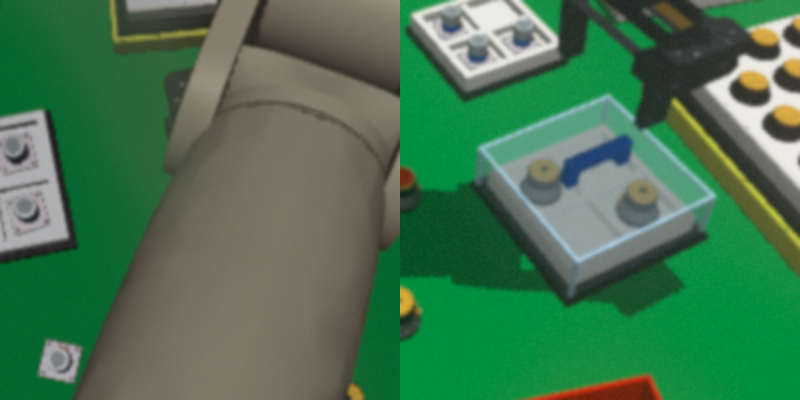

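The side view shows the bar below and between the open fingers (crop (600,160)), with the cover seated. I'll descend to TCP z≈62 mm and grip.

```bash

python3 -m creep '[[1,0.025,0,0,0,0,0],[1,0.05,0,0,0,0,0],[1,0.07,0,0,0,0,0],[1,0.085,0,0,0,0,0],[1,0.096,0,0,0,0,0]]' 25
python3 -m creep '[[0.3,0,0,0,0,0,0],[-0.2,0,0,0,0,0,0],[-0.6,0,0,0,0,0,0],[-0.8,0,0,0,0,0,0],[-1,0,0,0,0,0,0]]' 25
python3 -m creep '[[-1,0,0,0,0,0,0],[-1,0,0,0,0,0,0],[-1,0,0,0,0,0,0],[-1,0,0,0,0,0,0],[-1,0,0,0,0,0,0]]' 25
```

```text
time: 2.03
ee_pos: [0.6029, -0.1269, 0.0637]
ee_rot: [[-0.0, 0.981, 0.196], [-0.0, 0.196, -0.981], [-1.0, -0.0, 0.0]]
ft_force: [-0.2, -1.1, 0.8]
width: 0.0883
time: 2.45
ee_pos: [0.604, -0.126, 0.0651]
ee_rot: [[0.001, 0.98, 0.197], [-0.001, 0.197, -0.98], [-1.0, 0.001, 0.001]]
ft_force: [0.5, -1.3, 0.2]
width: 0.057
time: 2.87
ee_pos: [0.6036, -0.1257, 0.0641]
ee_rot: [[0.0, 0.98, 0.197], [0.0, 0.197, -0.98], [-1.0, 0.0, -0.0]]
ft_force: [0.4, -0.3, -0.0]
width: 0.0238
```

```bash

python3 -m creep '[[-1,0.002,0,0,0,0,0],[-1,0.002,0,0,0,0,0],[-1,0.002,0,0,0,0,0],[-1,0.002,0,0,0,0,0],[-1,0.002,0,0,0,0,0]]' 25
python3 -m creep '[[-1,-0.002,0,0,0,0,0],[-1,-0.006,0,0,0,0,0],[-1,-0.012,0,0,0,0,0],[-1,-0.02,0,0,0,0,0],[-1,-0.03,0,0,0,0,0]]'
python3 -m creep '[[-1,-0.015,0,0,0,0,0],[-1,-0.03,0,0,0,0,0],[-1,-0.045,0,0,0,0,0],[-1,-0.055,0,0,0,0,0],[-1,-0.06,0,0,0,0,0]]'
python3 - <<'E'
from h import *
plan((.503,.364),.16,90-8.4)
for n in("top","side"): cv2.imwrite(f"pics/{n}2.png",camera(n)[:,:,::-1])
a=cv2.imread("pics/top2.png");b=cv2.imread("pics/side2.png")
cv2.imwrite("pics/v2.png",np.hstack([cv2.resize(a[90:290,250:450],(400,400)),cv2.resize(b[130:330,320:520],(400,400))]))
E
```

```text
time: 3.28
ee_pos: [0.6034, -0.1257, 0.0618]
ee_rot: [[-0.001, 0.98, 0.198], [0.0, 0.198, -0.98], [-1.0, -0.001, -0.0]]
ft_force: [0.0, 0.9, -1.0]
width: 0.0115
time: 3.7
ee_pos: [0.6035, -0.1257, 0.0928]
ee_rot: [[-0.0, 0.98, 0.198], [0.0, 0.198, -0.98], [-1.0, -0.0, -0.0]]
ft_force: [0.8, -0.1, -2.6]
width: 0.0112
time: 4.12
ee_pos: [0.6041, -0.1259, 0.1544]
ee_rot: [[0.003, 0.98, 0.198], [-0.001, 0.198, -0.98], [-1.0, 0.002, 0.002]]
ft_force: [-0.5, -0.4, -2.8]
width: 0.0115
shift [-0.0065 -0.0023 -0.5002] ax 0.3455 deg 19.8 j6 56.0 alt ax -2.796
```

View pics/v2.png

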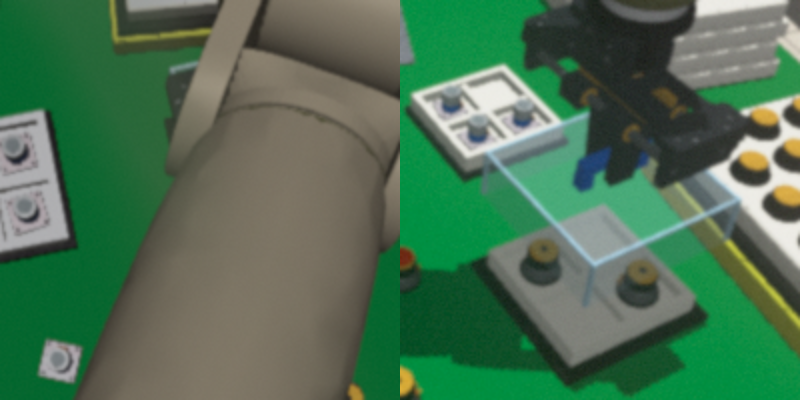

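The cover is lifted clear, held level by the bar, with both fixed drivers uncovered. I'll carry it to the pad.

```bash

python3 -m creep '[[-1,0,0,-0.015,0.02,0,0],[-1,0,0,-0.045,0.04,0,0],[-1,0,0,-0.08,0.06,0,0],[-1,0,0,-0.115,0.08,0,0],[-1,0,0,-0.15,0.1,0,0]]'
python3 -m creep '[[-1,0,-0.004,-0.035,0.02,0,0],[-1,0,-0.008,-0.07,0.04,0,0],[-1,0,-0.012,-0.105,0.06,0,0],[-1,0,-0.016,-0.14,0.08,0,0],[-1,0,-0.02,-0.175,0.1,0,0]]'
python3 - <<'E'
from h import *
plan((.503,.364),.16,90-8.4)
E
```

```text
time: 4.63
ee_pos: [0.573, 0.0227, 0.1512]
ee_rot: [[-0.002, 0.995, 0.097], [0.0, 0.097, -0.995], [-1.0, -0.002, -0.0]]
ft_force: [0.6, 0.2, -3.7]
width: 0.0119
time: 5.05
ee_pos: [0.5358, 0.195, 0.1513]
ee_rot: [[-0.002, 1.0, -0.002], [-0.0, -0.002, -1.0], [-1.0, -0.002, 0.0]]
ft_force: [-0.7, 0.0, -3.4]
width: 0.0114
shift [-0.0087 -0.0332 -0.1689] ax 0.1444 deg 8.3 j6 98.4 alt ax -2.997
```

```bash

python3 -m creep '[[-1,0,-0.007,-0.04,0.03,0,0],[-1,0,-0.014,-0.08,0.06,0,0],[-1,0,-0.021,-0.115,0.09,0,0],[-1,0,-0.028,-0.145,0.12,0,0],[-1,0,-0.033,-0.169,0.144,0,0]]'
python3 -m creep '[[-1,0,0,0,0,0,0],[-1,0.015,0,0,0,0,0],[-1,0.03,0,0,0,0,0],[-1,0.04,0,0,0,0,0],[-1,0.045,0,0,0,0,0]]'
python3 - <<'E'
from h import *
plan((.503,.364),.057,90-8.4)
for n in("top","side"): cv2.imwrite(f"pics/{n}3.png",camera(n)[:,:,::-1])
a=cv2.imread("pics/top3.png");b=cv2.imread("pics/side3.png")
cv2.imwrite("pics/v3.png",np.hstack([cv2.resize(a[150:350,40:240],(400,400)),cv2.resize(b[60:260,200:400],(400,400))]))
E
```

```text
time: 5.47
ee_pos: [0.5025, 0.3648, 0.1511]
ee_rot: [[-0.002, 0.989, -0.145], [-0.0, -0.145, -0.989], [-1.0, -0.002, 0.001]]
ft_force: [0.1, 0.3, -2.6]
width: 0.0116
time: 5.88
ee_pos: [0.5034, 0.3618, 0.105]
ee_rot: [[-0.003, 0.989, -0.145], [-0.001, -0.145, -0.989], [-1.0, -0.003, 0.002]]
ft_force: [-0.0, -0.4, -2.2]
width: 0.0116
shift [ 0.048  -0.0006 -0.0023] ax 0.0011 deg 0.1 j6 123.2 alt ax -3.14
```

View pics/v3.png

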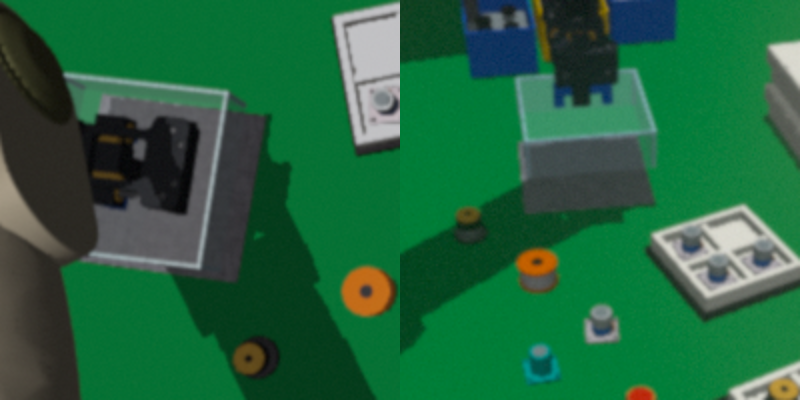

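The cover is level above the pad and lined up with it. I'll lower it, slowly at the end.

```bash

python3 -m creep '[[-1,0.012,0,-0.001,0,0,0],[-1,0.024,0,-0.001,0,0,0],[-1,0.033,0,-0.001,0,0,0],[-1,0.038,0,-0.001,0,0,0],[-1,0.04,0,-0.001,0,0,0]]'
python3 -m creep '[[-1,0.002,0,0,0,0,0],[-1,0.004,0,0,0,0,0],[-1,0.006,0,0,0,0,0],[-1,0.007,0,0,0,0,0],[-1,0.007,0,0,0,0,0]]'
```

```text
time: 6.4
ee_pos: [0.5037, 0.3633, 0.0658]
ee_rot: [[-0.002, 0.989, -0.145], [-0.001, -0.145, -0.989], [-1.0, -0.002, 0.001]]
ft_force: [0.4, 0.3, -2.8]
width: 0.0117
time: 6.82
ee_pos: [0.5041, 0.3635, 0.0601]
ee_rot: [[0.0, 0.989, -0.145], [0.0, -0.145, -0.989], [-1.0, 0.0, -0.0]]
ft_force: [0.0, 0.3, -2.9]
width: 0.0119
```

```bash

python3 -m creep '[[-1,0.001,0,0,0,0,0],[-1,0.002,0,0,0,0,0],[-1,0.0025,0,0,0,0,0],[-1,0.003,0,0,0,0,0],[-1,0.003,0,0,0,0,0]]'
python3 -m creep '[[-1,0.0005,0,0,0,0,0],[-1,0.001,0,0,0,0,0],[-1,0.001,0,0,0,0,0]]'
```

```text
time: 7.23
ee_pos: [0.5041, 0.3635, 0.057]
ee_rot: [[-0.0, 0.989, -0.145], [-0.0, -0.145, -0.989], [-1.0, -0.0, 0.0]]
ft_force: [-1.6, 0.1, -3.2]
width: 0.0116
time: 7.48
ee_pos: [0.5042, 0.3635, 0.0568]
ee_rot: [[0.0, 0.989, -0.145], [0.0, -0.145, -0.989], [-1.0, 0.0, -0.0]]
ft_force: [-2.7, -2.3, 5.2]
width: 0.0113
```

Contact: the force went from −3 to +5 N at the expected height. I'll release and rise.

```bash

python3 -m creep '[[-0.8,0,0,0,0,0,0],[-0.6,0,0,0,0,0,0],[-0.3,0,0,0,0,0,0],[0,0,0,0,0,0,0],[0,0,0,0,0,0,0]]'
python3 -m creep '[[0.2,-0.015,0,0,0,0,0],[0.2,-0.04,0,0,0,0,0],[0.2,-0.065,0,0,0,0,0],[0.2,-0.09,0,0,0,0,0],[0.2,-0.1,0,0,0,0,0]]'
python3 - <<'E'
from h import *
im=camera("top");H=hsv("top",im); cv2.imwrite("pics/top4.png",im[:,:,::-1])
m=cv2.inRange(H,np.array((12,90,60)),np.array((32,255,255)))
P=[]
for c in((397,157),(370,197)):
    b=blob(m,c,12); P.append(ray("top",b[1],.046)[:2]); print("fixed",b[1].round(1),b[0],P[-1].round(4))
P=np.array(P)
if len(P)==2:
    d=P[0]-P[1]; y=np.degrees(np.arctan2(d[1],d[0]))+45; print("centre",P.mean(0),"dist",np.hypot(*d),"yaw",y)
    u=d/np.hypot(*d); n=np.array([-u[1],u[0]]); print("pockets",P.mean(0)+n*.04525,P.mean(0)-n*.04525)
plan((.4425+.0012,.0712),.12,45)
E
```

```text
time: 7.9
ee_pos: [0.5042, 0.3635, 0.056]
ee_rot: [[0.0, 0.989, -0.145], [0.0, -0.145, -0.989], [-1.0, 0.0, -0.0]]
ft_force: [0.5, 0.1, 0.0]
width: 0.0353
time: 8.32
ee_pos: [0.5052, 0.364, 0.1596]
ee_rot: [[0.005, 0.989, -0.145], [0.002, -0.145, -0.989], [-1.0, 0.004, -0.003]]
ft_force: [0.5, 0.4, 0.1]
width: 0.0529
fixed [397.6 154.8] 166.5 [ 0.6423 -0.1517]
fixed [370.8 195.6] 163.5 [ 0.5685 -0.1001]
centre [ 0.60540594 -0.12590264] dist 0.09002128844732084 yaw 10.023038793419424
pockets [ 0.63134537 -0.08882558] [ 0.57946651 -0.1629797 ]
shift [ 0.0388 -0.0189  0.2989] ax 0.6403 deg 36.7 j6 123.3 alt ax -2.501
```

View pics/top4.png

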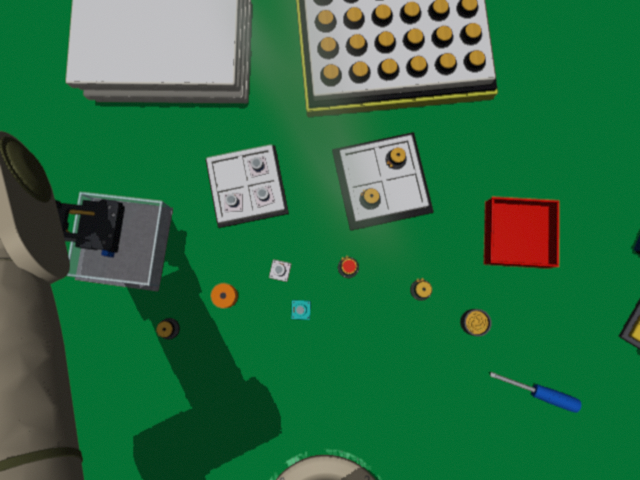

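The cover rests on the pad at (122,240). The tray measures centre (0.6054,−0.1259), yaw 10.0°, with 90.0 mm between the fixed drivers against 90.5 mm expected. Next is the left round driver at (166,329).

```bash

python3 -m creep '[[0.4,0,-0.025,0.018,0,0,0],[0.4,0,-0.057,0.042,0,0,0],[0.4,0,-0.09,0.066,0,0,0],[0.4,0,-0.12,0.09,0,0,0],[0.4,0,-0.148,0.109,0,0,0]]'
python3 -m creep '[[0.2,0.025,0,0,0,0,0],[0.2,0.05,0,0,0,0,0],[0.2,0.075,0,0,0,0,0],[0.2,0.09,0,0,0,0,0],[0.2,0.097,0,0,0,0,0]]'
python3 - <<'E'
from h import *
plan((.3425,.2775),.013,-98.3)
for n in("top","side"): cv2.imwrite(f"pics/{n}5.png",camera(n)[:,:,::-1])
a=cv2.imread("pics/top5.png");b=cv2.imread("pics/side5.png")
cv2.imwrite("pics/v5.png",np.hstack([cv2.resize(a[250:400,90:240],(400,400)),cv2.resize(b[90:240,160:310],(400,400))]))
E
```

```text
time: 8.78
ee_pos: [0.3393, 0.2757, 0.1546]
ee_rot: [[-0.002, 0.989, -0.145], [-0.001, -0.145, -0.989], [-1.0, -0.002, 0.001]]
ft_force: [-0.4, 0.4, 0.1]
width: 0.0616
time: 9.2
ee_pos: [0.3404, 0.2763, 0.0564]
ee_rot: [[-0.004, 0.989, -0.145], [-0.002, -0.145, -0.989], [-1.0, -0.004, 0.003]]
ft_force: [0.1, 0.3, -0.4]
width: 0.0526
shift [ 0.0434  0.0021 -0.0016] ax -0.0005 deg -0.0 j6 122.0 alt ax 3.141
```

View pics/v5.png

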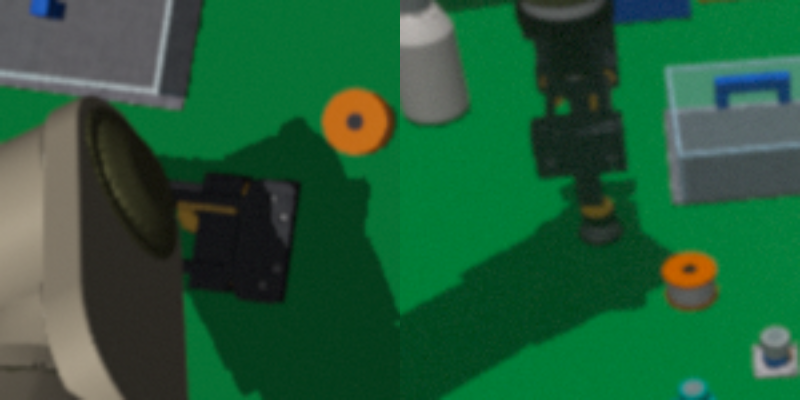

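The driver sits under the fingers (side crop (600,215)). I'll descend and grip by the magnet.

```bash

python3 -m creep '[[0.2,0.012,0.002,-0.0015,0,0,0],[0.2,0.024,0.002,-0.0015,0,0,0],[0.2,0.034,0.002,-0.0015,0,0,0],[0.2,0.04,0.002,-0.0015,0,0,0],[0.2,0.0435,0.002,-0.0015,0,0,0]]' 15
python3 -m creep '[[0,0,0,0,0,0,0],[-0.5,0,0,0,0,0,0],[-1,0,0,0,0,0,0],[-1,0,0,0,0,0,0],[-1,0,0,0,0,0,0]]' 15
python3 -m creep '[[-1,0,0,0,0,0,0],[-1,0,0,0,0,0,0],[-1,0,0,0,0,0,0]]' 15
```

```text
time: 9.72
ee_pos: [0.3443, 0.2783, 0.0156]
ee_rot: [[0.0, 0.989, -0.145], [0.0, -0.145, -0.989], [-1.0, 0.0, -0.0]]
ft_force: [-0.3, -1.4, -0.5]
width: 0.0527
time: 10.13
ee_pos: [0.3444, 0.2784, 0.0161]
ee_rot: [[0.001, 0.989, -0.145], [0.0, -0.145, -0.989], [-1.0, 0.001, -0.001]]
ft_force: [-1.0, -0.1, 3.5]
width: 0.0293
time: 10.38
ee_pos: [0.3444, 0.2784, 0.0161]
ee_rot: [[0.001, 0.989, -0.145], [0.0, -0.145, -0.989], [-1.0, 0.001, -0.0]]
ft_force: [-1.1, -0.3, 7.4]
width: 0.0294
```

```bash

python3 -m creep '[[-1,-0.005,0,0,0,0,0],[-1,-0.015,0,0,0,0,0],[-1,-0.03,0,0,0,0,0],[-1,-0.06,0,0,0,0,0],[-1,-0.09,0,0,0,0,0]]'
python3 -m creep '[[-1,-0.02,0,0,0,0,0],[-1,-0.03,0,0,0,0,0],[-1,-0.03,0,0,0,0,0]]'
python3 - <<'E'
from h import *
plan((.6313,-.0888),.13,-80)
for n in("top","side"): cv2.imwrite(f"pics/{n}6.png",camera(n)[:,:,::-1])
a=cv2.imread("pics/top6.png");b=cv2.imread("pics/side6.png")
cv2.imwrite("pics/v6.png",np.hstack([cv2.resize(b[60:210,160:310],(400,400))]))
E
```

```text
time: 10.8
ee_pos: [0.3434, 0.2779, 0.1064]
ee_rot: [[-0.002, 0.989, -0.145], [-0.001, -0.145, -0.989], [-1.0, -0.002, 0.001]]
ft_force: [0.6, 0.4, -0.9]
width: 0.0294
time: 11.05
ee_pos: [0.3449, 0.2787, 0.1378]
ee_rot: [[0.004, 0.989, -0.145], [0.002, -0.145, -0.989], [-1.0, 0.004, -0.002]]
ft_force: [-0.2, 0.0, -0.2]
width: 0.029
shift [0.0083 0.3365 0.3222] ax -0.3196 deg -18.3 j6 122.0 alt ax 2.822
```

View pics/v6.png

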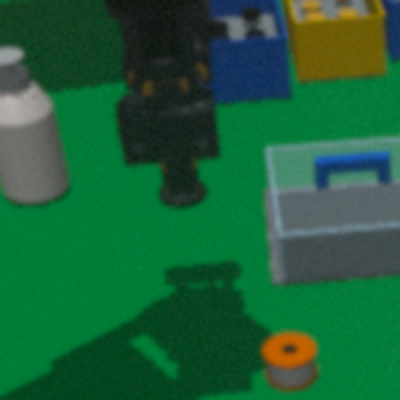

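The driver is held upright. I'll carry it to pocket (+32,+32).

```bash

python3 -m creep '[[-1,0,0.013,0.012,0,0,0],[-1,0,0.038,0.036,0,0,0],[-1,0,0.064,0.061,0,0,0],[-1,0,0.09,0.086,0,0,0],[-1,0,0.116,0.111,0,0,0]]'
python3 -m creep '[[-1,0,0.026,0.025,0,0,0],[-1,0,0.052,0.05,0,0,0],[-1,0,0.078,0.075,0,0,0],[-1,0,0.104,0.1,0,0,0],[-1,0,0.13,0.125,0,0,0]]'
python3 -m creep '[[-1,0,0.026,0.025,0,0,0],[-1,0,0.052,0.05,0,0,0],[-1,0,0.072,0.069,0,0,0],[-1,0,0.085,0.081,0,0,0],[-1,0,0.0905,0.086,0,0,0]]'
python3 -m creep '[[-1,0.02,0,0,0,0,0],[-1,0.04,0,0,0,0,0],[-1,0.055,0,0,0,0,0],[-1,0.065,0,0,0,0,0],[-1,0.065,0,0,0,0,0]]'
python3 - <<'E'
from h import *
plan((.6313,-.0888),.034,-80)
for n in("top","side"): cv2.imwrite(f"pics/{n}7.png",camera(n)[:,:,::-1])
b=cv2.imread("pics/side7.png")
cv2.imwrite("pics/v7.png",np.hstack([cv2.resize(b[170:350,320:500],(540,540))]))
E
```

```text
time: 11.57
ee_pos: [0.443, 0.1501, 0.1344]
ee_rot: [[-0.002, 0.99, -0.144], [-0.0, -0.144, -0.99], [-1.0, -0.002, 0.001]]
ft_force: [1.2, 0.3, -1.0]
width: 0.0296
time: 11.98
ee_pos: [0.5536, 0.0076, 0.134]
ee_rot: [[-0.003, 0.989, -0.145], [0.001, -0.145, -0.989], [-1.0, -0.003, -0.0]]
ft_force: [0.5, 1.0, -0.6]
width: 0.029
time: 12.4
ee_pos: [0.6308, -0.0911, 0.1334]
ee_rot: [[-0.002, 0.989, -0.147], [0.001, -0.147, -0.989], [-1.0, -0.003, -0.0]]
ft_force: [-0.8, -0.8, -1.1]
width: 0.0291
time: 12.82
ee_pos: [0.629, -0.088, 0.0677]
ee_rot: [[-0.005, 0.99, -0.144], [0.002, -0.144, -0.99], [-1.0, -0.005, -0.001]]
ft_force: [0.5, 0.3, -1.2]
width: 0.0294
shift [0.0337 0.0026 0.0004] ax -0.3193 deg -18.3 j6 79.8 alt ax 2.822
```

View pics/v7.png

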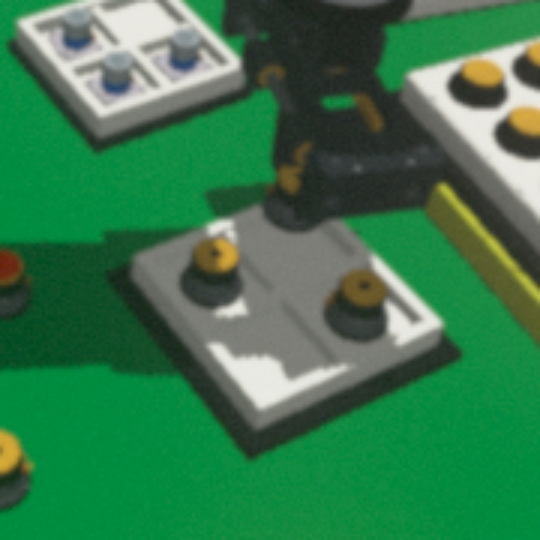

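```bash

python3 -m creep '[[-1,0.01,0.002,0,0,0,0],[-1,0.018,0.002,0,0,0,0],[-1,0.024,0.002,0,0,0,0],[-1,0.028,0.002,0,0,0,0],[-1,0.03,0.002,0,0,0,0]]'
python3 -m creep '[[-1,0.001,0,0,0,0,0],[-1,0.002,0,0,0,0,0],[-1,0.003,0,0,0,0,0],[-1,0.0035,0,0,0,0,0],[-1,0.0035,0,0,0,0,0]]'
```

```text
time: 13.33
ee_pos: [0.6322, -0.0892, 0.0398]
ee_rot: [[-0.001, 0.989, -0.145], [0.0, -0.145, -0.989], [-1.0, -0.001, -0.0]]
ft_force: [-0.6, -0.6, -0.5]
width: 0.0293
time: 13.75
ee_pos: [0.6325, -0.0893, 0.0372]
ee_rot: [[0.0, 0.989, -0.145], [-0.0, -0.145, -0.989], [-1.0, 0.0, -0.0]]
ft_force: [-0.7, 0.7, 0.1]
width: 0.0297
```

```bash

python3 -m creep '[[-1,0.001,0,0,0,0,0],[-1,0.002,0,0,0,0,0],[-1,0.003,0,0,0,0,0],[-1,0.003,0,0,0,0,0]]'
python3 -m creep '[[-1,0.001,0,0,0,0,0],[-1,0.0015,0,0,0,0,0],[-1,0.002,0,0,0,0,0],[-1,0.002,0,0,0,0,0]]'
```

```text
time: 14.08
ee_pos: [0.6324, -0.0893, 0.0339]
ee_rot: [[-0.0, 0.989, -0.145], [0.0, -0.145, -0.989], [-1.0, -0.0, -0.0]]
ft_force: [0.5, 0.3, -1.0]
width: 0.0294
time: 14.42
ee_pos: [0.6325, -0.0893, 0.0322]
ee_rot: [[0.0, 0.989, -0.145], [-0.0, -0.145, -0.989], [-1.0, 0.0, 0.0]]
ft_force: [-0.5, 1.1, -0.6]
width: 0.0294
```

```bash

python3 -m creep '[[-1,0.0005,0,0,0,0,0],[-1,0.001,0,0,0,0,0],[-1,0.001,0,0,0,0,0]]'
python3 -m creep '[[-1,0.0005,0,0,0,0,0],[-1,0.001,0,0,0,0,0],[-1,0.001,0,0,0,0,0]]'
```

```text
time: 14.67
ee_pos: [0.6326, -0.0893, 0.0321]
ee_rot: [[0.0, 0.989, -0.145], [-0.0, -0.145, -0.989], [-1.0, 0.0, 0.0]]
ft_force: [-4.8, 0.5, 8.3]
width: 0.0294
time: 14.92
ee_pos: [0.6326, -0.0893, 0.032]
ee_rot: [[0.0, 0.99, -0.144], [-0.0, -0.144, -0.99], [-1.0, 0.001, 0.0]]
ft_force: [-7.5, 2.4, 14.5]
width: 0.0292
```

Contact at TCP z 32 mm, as expected. I'll release, rise and go to round R.

```bash

python3 -m creep '[[-0.2,-0.0015,0,0,0,0,0],[-0.1,-0.0015,0,0,0,0,0],[-0.05,-0.0015,0,0,0,0,0],[-0.05,-0.0015,0,0,0,0,0]]'
python3 -m creep '[[-0.05,-0.01,0,0,0,0,0],[-0.05,-0.03,0,0,0,0,0],[0.1,-0.06,0,0,0,0,0],[0.2,-0.09,0,0,0,0,0],[0.2,-0.1,0,0,0,0,0]]'
python3 -m creep '[[0.2,0,-0.02,0.012,0,0,0],[0.2,0,-0.05,0.03,0,0,0],[0.2,0,-0.08,0.049,0,0,0],[0.2,0,-0.11,0.067,0,0,0],[0.2,0,-0.14,0.085,0,0,0]]'
python3 -m creep '[[0.2,0.015,-0.03,0.018,0,0,0],[0.2,0.03,-0.055,0.034,0,0,0],[0.2,0.045,-0.07,0.043,0,0,0],[0.2,0.06,-0.075,0.046,0,0,0],[0.2,0.075,-0.075,0.046,0,0,0]]'
python3 - <<'E'
from h import *
plan((.4003,-.188),.015,-98.3)
for n in("top","side"): cv2.imwrite(f"pics/{n}8.png",camera(n)[:,:,::-1])
b=cv2.imread("pics/side8.png")
cv2.imwrite("pics/v8.png",np.hstack([cv2.resize(b[170:370,280:480],(600,600))]))
E
```

```text
time: 15.25
ee_pos: [0.6324, -0.0893, 0.0313]
ee_rot: [[-0.0, 0.989, -0.145], [0.0, -0.145, -0.989], [-1.0, -0.0, -0.0]]
ft_force: [-0.0, -0.5, -0.3]
width: 0.042
time: 15.67
ee_pos: [0.634, -0.0898, 0.1368]
ee_rot: [[0.007, 0.989, -0.145], [-0.002, -0.145, -0.989], [-1.0, 0.007, 0.001]]
ft_force: [0.9, -1.2, 0.2]
width: 0.053
time: 16.08
ee_pos: [0.4799, -0.1533, 0.1314]
ee_rot: [[-0.0, 0.99, -0.144], [0.0, -0.144, -0.99], [-1.0, -0.0, -0.0]]
ft_force: [1.0, -1.5, 1.0]
width: 0.0528
time: 16.5
ee_pos: [0.3995, -0.1883, 0.0561]
ee_rot: [[-0.0, 0.989, -0.147], [0.0, -0.147, -0.989], [-1.0, -0.0, -0.0]]
ft_force: [0.5, -1.1, 0.4]
width: 0.0533
shift [ 0.0411  0.0007 -0.0004] ax -0.0022 deg -0.1 j6 57.9 alt ax 3.139
```

View pics/v8.png

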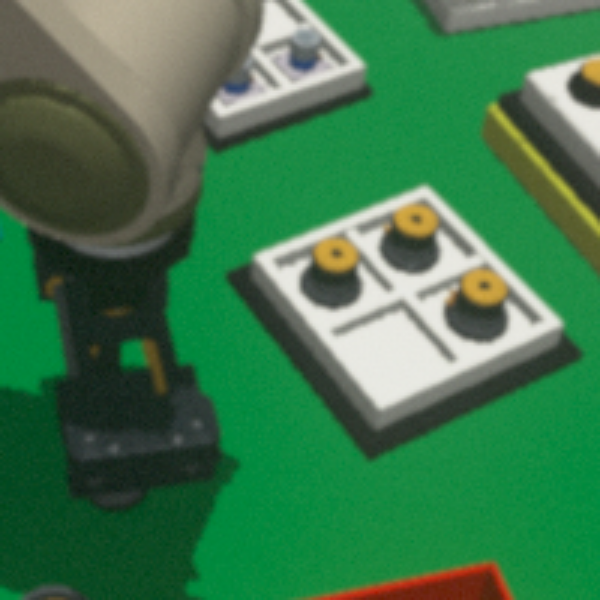

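The first good driver sits in its pocket, level. The arm is over round R, so I'll grip it.

```bash

python3 -m creep '[[0.2,0.012,0.0005,0,0,0,0],[0.2,0.024,0.0005,0,0,0,0],[0.2,0.034,0.0005,0,0,0,0],[0.2,0.039,0.0005,0,0,0,0],[0.2,0.0395,0.0005,0,0,0,0]]' 15
python3 -m creep '[[0,0,0,0,0,0,0],[-0.5,0,0,0,0,0,0],[-1,0,0,0,0,0,0],[-1,0,0,0,0,0,0],[-1,0,0,0,0,0,0]]' 15
python3 -m creep '[[-1,0,0,0,0,0,0],[-1,0,0,0,0,0,0],[-1,0,0,0,0,0,0]]' 15
```

```text
time: 17.02
ee_pos: [0.4013, -0.1877, 0.017]
ee_rot: [[-0.001, 0.99, -0.144], [0.001, -0.144, -0.99], [-1.0, -0.001, -0.0]]
ft_force: [-0.1, -0.1, -0.1]
width: 0.0528
time: 17.43
ee_pos: [0.4016, -0.1881, 0.0176]
ee_rot: [[0.001, 0.989, -0.145], [-0.001, -0.145, -0.989], [-1.0, 0.001, 0.0]]
ft_force: [-1.2, 0.6, 4.0]
width: 0.0295
time: 17.68
ee_pos: [0.4016, -0.1881, 0.0176]
ee_rot: [[0.001, 0.989, -0.145], [-0.001, -0.145, -0.989], [-1.0, 0.001, 0.0]]
ft_force: [-0.0, 1.0, 6.3]
width: 0.0291
```

```bash

python3 -m creep '[[-1,-0.005,0,0,0,0,0],[-1,-0.015,0,0,0,0,0],[-1,-0.035,0,0,0,0,0],[-1,-0.06,0,0,0,0,0],[-1,-0.08,0,0,0,0,0]]'
python3 -m creep '[[-1,0,0.015,-0.004,0,0,0],[-1,0,0.045,-0.013,0,0,0],[-1,0,0.08,-0.023,0,0,0],[-1,0,0.115,-0.034,0,0,0],[-1,0,0.145,-0.043,0,0,0]]'
python3 -m creep '[[-1,0,0.016,-0.004,0,0,0],[-1,0,0.026,-0.0075,0,0,0],[-1,0,0.0275,-0.0075,0,0,0],[-1,0,0.0275,-0.0075,0,0,0]]'
python3 - <<'E'
from h import *
plan((.5795,-.1630),.034,-98.3)
E
```

```text
time: 18.1
ee_pos: [0.4012, -0.1879, 0.0986]
ee_rot: [[0.0, 0.989, -0.145], [-0.0, -0.145, -0.989], [-1.0, 0.0, 0.0]]
ft_force: [1.1, -0.7, -0.4]
width: 0.0295
time: 18.52
ee_pos: [0.5528, -0.1656, 0.0973]
ee_rot: [[0.0, 0.99, -0.144], [0.0, -0.144, -0.99], [-1.0, 0.0, -0.0]]
ft_force: [0.1, -1.0, -1.0]
width: 0.0292
time: 18.85
ee_pos: [0.5791, -0.1627, 0.0969]
ee_rot: [[-0.001, 0.99, -0.144], [0.0, -0.144, -0.99], [-1.0, -0.001, -0.0]]
ft_force: [-0.4, -0.2, -0.4]
width: 0.0293
shift [0.0629 0.0005 0.0002] ax 0.0001 deg 0.0 j6 71.5 alt ax -3.141
```

```bash

python3 -m creep '[[-1,0.015,0,0,0,0,0],[-1,0.03,0,0,0,0,0],[-1,0.045,0,0,0,0,0],[-1,0.054,0,0,0,0,0],[-1,0.058,0,0,0,0,0]]'
python3 -m creep '[[-1,0.001,0,0,0,0,0],[-1,0.002,0,0,0,0,0],[-1,0.003,0,0,0,0,0],[-1,0.003,0,0,0,0,0]]'
python3 -m creep '[[-1,0.0005,0,0,0,0,0],[-1,0.001,0,0,0,0,0],[-1,0.001,0,0,0,0,0]]'
```

```text
time: 19.27
ee_pos: [0.5781, -0.1629, 0.038]
ee_rot: [[-0.002, 0.989, -0.145], [0.001, -0.145, -0.989], [-1.0, -0.002, -0.001]]
ft_force: [0.1, -0.2, -0.7]
width: 0.0296
time: 19.6
ee_pos: [0.5795, -0.1631, 0.0367]
ee_rot: [[0.001, 0.989, -0.145], [-0.0, -0.145, -0.989], [-1.0, 0.001, 0.0]]
ft_force: [0.2, 0.1, -0.3]
width: 0.029
time: 19.85
ee_pos: [0.5793, -0.1629, 0.0352]
ee_rot: [[0.0, 0.989, -0.145], [-0.0, -0.145, -0.989], [-1.0, 0.0, 0.0]]
ft_force: [0.3, 0.4, -0.2]
width: 0.0292
```

```bash

python3 -m creep '[[-1,0.0005,0,0,0,0,0],[-1,0.001,0,0,0,0,0],[-1,0.001,0,0,0,0,0]]'
python3 -m creep '[[-1,0.0005,0,0,0,0,0],[-1,0.001,0,0,0,0,0],[-1,0.001,0,0,0,0,0]]'
```

```text
time: 20.1
ee_pos: [0.5792, -0.1628, 0.034]
ee_rot: [[-0.0, 0.989, -0.145], [0.0, -0.145, -0.989], [-1.0, -0.0, -0.0]]
ft_force: [0.5, -0.3, -1.3]
width: 0.0291
time: 20.35
ee_pos: [0.5793, -0.1629, 0.0336]
ee_rot: [[0.0, 0.989, -0.145], [-0.0, -0.145, -0.989], [-1.0, 0.0, 0.0]]
ft_force: [-1.9, 0.2, 4.2]
width: 0.0292
```

Contact at 33.6 mm. I'll release, rise and check both placements numerically.

```bash

python3 -m creep '[[-0.2,-0.0005,0,0,0,0,0],[-0.1,-0.0005,0,0,0,0,0],[-0.05,-0.0005,0,0,0,0,0],[-0.05,-0.0005,0,0,0,0,0]]'
python3 -m creep '[[-0.05,-0.01,0,0,0,0,0],[-0.05,-0.03,0,0,0,0,0],[0.1,-0.06,0,0,0,0,0],[0.2,-0.095,0,0,0,0,0],[0.2,-0.125,0,0,0,0,0]]'
python3 -m creep '[[0.2,0,-0.005,-0.016,0,0,0],[0.2,0,-0.014,-0.048,0,0,0],[0.2,0,-0.024,-0.083,0,0,0],[0.2,0,-0.034,-0.118,0,0,0],[0.2,0,-0.044,-0.153,0,0,0]]'
python3 -m creep '[[0.2,0,-0.01,-0.035,0,0,0],[0.2,0,-0.02,-0.07,0,0,0],[0.2,0,-0.03,-0.105,0,0,0],[0.2,0,-0.04,-0.14,0,0,0],[0.2,0,-0.052,-0.175,0,0,0]]'
python3 -m creep '[[0.2,0,-0.01,-0.035,0,0,0],[0.2,0,-0.02,-0.07,0,0,0],[0.2,0,-0.03,-0.105,0,0,0],[0.2,0,-0.042,-0.14,0,0,0],[0.2,0,-0.053,-0.175,0,0,0]]'
python3 - <<'E'
from h import *
plan((.5042,.3635),.057,-98.3)
im=camera("top");cv2.imwrite("pics/top9.png",im[:,:,::-1]);H=hsv("top",im)
m=cv2.inRange(H,np.array((12,90,60)),np.array((32,255,255)))
for X in((.6423,-.1517),(.5685,-.1001),(.6313,-.0888),(.5795,-.163)):
    b=blob(m,proj("top",(*X,.046)),10); print(None if b is None else (b[0],b[1].round(1),ray("top",b[1],.046).round(4)))
a=im[:,:,::-1];cv2.imwrite("pics/v9.png",np.hstack([cv2.resize(a[120:240,320:440],(480,480)),cv2.resize(a[220:340,240:320],(320,480))]))
w=cv2.inRange(H,np.array((0,0,110)),np.array((180,60,255))); b=blob(w,(280,270),12); r=cv2.boxPoints(cv2.minAreaRect(b[2])); print("tweeter",[ray("top",q,.004)[:2].round(4).tolist() for q in r])
E
```

```text
time: 20.68
ee_pos: [0.5793, -0.1629, 0.0335]
ee_rot: [[-0.0, 0.989, -0.145], [0.0, -0.145, -0.989], [-1.0, -0.0, -0.0]]
ft_force: [0.6, 0.4, 0.4]
width: 0.0421
time: 21.1
ee_pos: [0.5793, -0.1629, 0.1615]
ee_rot: [[0.001, 0.989, -0.145], [-0.001, -0.145, -0.989], [-1.0, 0.001, 0.0]]
ft_force: [0.6, -0.1, 1.1]
width: 0.0529
time: 21.52
ee_pos: [0.5572, -0.0035, 0.159]
ee_rot: [[0.0, 0.989, -0.145], [0.0, -0.145, -0.989], [-1.0, 0.0, -0.0]]
ft_force: [1.1, -0.3, 0.1]
width: 0.0529
time: 21.93
ee_pos: [0.5312, 0.1774, 0.1591]
ee_rot: [[0.001, 0.989, -0.145], [0.0, -0.145, -0.989], [-1.0, 0.001, -0.0]]
ft_force: [0.5, 0.5, 0.4]
width: 0.0532
time: 22.35
ee_pos: [0.5036, 0.3583, 0.159]
ee_rot: [[0.0, 0.989, -0.145], [0.0, -0.145, -0.989], [-1.0, 0.0, -0.0]]
ft_force: [1.1, -0.1, 0.1]
width: 0.0531
shift [ 0.102  -0.0002 -0.0052] ax -0.0002 deg -0.0 j6 122.9 alt ax 3.141
(167.0, array([397.6, 154.8]), array([ 0.6423, -0.1517,  0.046 ]))
(170.0, array([370.8, 195.7]), array([ 0.5683, -0.0999,  0.046 ]))
(162.5, array([363.2, 163.3]), array([ 0.6287, -0.0888,  0.046 ]))
(179.5, array([404.8, 190.4]), array([ 0.5759, -0.1614,  0.046 ]))
tweeter [[0.43, 0.0915], [0.4641, 0.0832], [0.4554, 0.0492], [0.4214, 0.0576]]
```

View pics/v9.png

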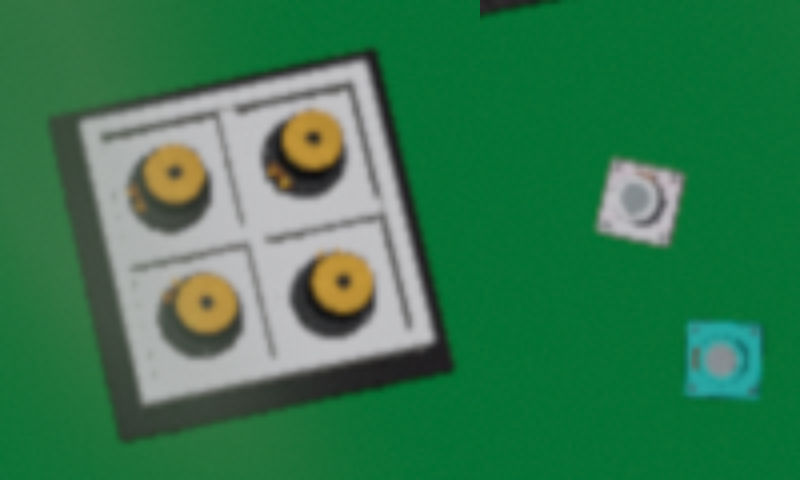

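Both good rounds are in their pockets, about 3 mm off centre. The white tweeter's flange measures 35 mm square, yaw −13.7°. Now I'll grip the cover.

```bash

python3 -m creep '[[0.2,0.02,0,-0.005,0,0,0],[0.2,0.05,0,-0.005,0,0,0],[0.2,0.075,0,-0.005,0,0,0],[0.2,0.092,0,-0.005,0,0,0],[0.2,0.1015,0,-0.005,0,0,0]]' 25
python3 -m creep '[[0.2,0,0,0,0,0,0],[-0.3,0,0,0,0,0,0],[-1,0,0,0,0,0,0],[-1,0,0,0,0,0,0],[-1,0,0,0,0,0,0]]' 25
python3 -m creep '[[-1,0,0,0,0,0,0],[-1,0,0,0,0,0,0],[-1,0,0,0,0,0,0],[-1,0,0,0,0,0,0],[-1,0,0,0,0,0,0]]' 25
```

```text
time: 22.82
ee_pos: [0.5042, 0.361, 0.055]
ee_rot: [[-0.003, 0.989, -0.145], [-0.001, -0.145, -0.989], [-1.0, -0.003, 0.002]]
ft_force: [-0.2, 0.0, -0.6]
width: 0.0527
time: 23.23
ee_pos: [0.5057, 0.3615, 0.0582]
ee_rot: [[0.002, 0.989, -0.145], [0.001, -0.145, -0.989], [-1.0, 0.001, -0.001]]
ft_force: [0.2, -0.5, 0.1]
width: 0.0284
time: 23.65
ee_pos: [0.5055, 0.3615, 0.0575]
ee_rot: [[0.001, 0.989, -0.145], [0.0, -0.145, -0.989], [-1.0, 0.0, -0.001]]
ft_force: [0.0, 0.7, 3.0]
width: 0.0115
```

```bash

python3 -m creep '[[-1,-0.005,0,0,0,0,0],[-1,-0.015,0,0,0,0,0],[-1,-0.035,0,0,0,0,0],[-1,-0.065,0,0,0,0,0],[-1,-0.095,0,0,0,0,0]]'
python3 -m creep '[[-1,-0.004,0.005,0.014,0,0,0],[-1,-0.006,0.015,0.042,0,0,0],[-1,-0.006,0.027,0.075,0,0,0],[-1,-0.006,0.039,0.108,0,0,0],[-1,-0.006,0.051,0.141,0,0,0]]'
python3 -m creep '[[-1,0,0.012,0.033,-0.04,0,0],[-1,0,0.024,0.066,-0.08,0,0],[-1,0,0.036,0.099,-0.12,0,0],[-1,0,0.048,0.132,-0.16,0,0],[-1,0,0.059,0.163,-0.2,0,0]]'
python3 - <<'E'
from h import *
plan((.6052,-.1254),.16,-78.55)
E
```

```text
time: 24.07
ee_pos: [0.5048, 0.3609, 0.1531]
ee_rot: [[-0.002, 0.989, -0.145], [-0.001, -0.145, -0.989], [-1.0, -0.002, 0.001]]
ft_force: [0.7, 0.9, -2.6]
width: 0.0121
time: 24.48
ee_pos: [0.5349, 0.2122, 0.1575]
ee_rot: [[-0.001, 0.99, -0.144], [-0.001, -0.144, -0.99], [-1.0, -0.001, 0.001]]
ft_force: [-0.2, 1.0, -3.0]
width: 0.0115
time: 24.9
ee_pos: [0.5697, 0.042, 0.1575]
ee_rot: [[-0.001, 0.998, 0.056], [-0.0, 0.056, -0.998], [-1.0, -0.001, 0.0]]
ft_force: [0.7, 0.7, -3.8]
width: 0.0121
shift [-0.0025  0.0261  0.1691] ax -0.1437 deg -8.2 j6 79.3 alt ax 2.998
```

```bash

python3 -m creep '[[-1,0,0.005,0.033,-0.03,0,0],[-1,0,0.011,0.07,-0.06,0,0],[-1,0,0.017,0.11,-0.09,0,0],[-1,0,0.022,0.145,-0.12,0,0],[-1,0,0.0255,0.165,-0.1437,0,0]]'
python3 -m creep '[[-1,0,0,0.003,0,0,0],[-1,0,0,0.003,0,0,0],[-1,0.01,0,0.003,0,0,0],[-1,0.02,0,0.003,0,0,0],[-1,0.025,0,0.003,0,0,0]]'
python3 -m creep '[[-1,0,0,0,0,0,0],[-1,0,0,0,0,0,0]]'
python3 - <<'E'
from h import *
plan((.6052,-.1254),.0625,-78.55)
b=camera("side");cv2.imwrite("pics/v10.png",cv2.resize(b[150:350,320:520,::-1],(600,600)))
E
```

```text
time: 25.32
ee_pos: [0.604, -0.1231, 0.1573]
ee_rot: [[-0.001, 0.981, 0.196], [-0.001, 0.196, -0.981], [-1.0, -0.001, 0.0]]
ft_force: [0.0, 0.8, -2.6]
width: 0.0119
time: 25.73
ee_pos: [0.6044, -0.1203, 0.1309]
ee_rot: [[-0.003, 0.98, 0.198], [0.001, 0.198, -0.98], [-1.0, -0.003, -0.002]]
ft_force: [0.0, 0.8, -3.5]
width: 0.0117
time: 25.9
ee_pos: [0.6051, -0.121, 0.1327]
ee_rot: [[-0.001, 0.98, 0.198], [0.0, 0.198, -0.98], [-1.0, -0.001, -0.001]]
ft_force: [-0.1, -0.6, -2.6]
width: 0.0116
shift [ 0.0702 -0.0007  0.0044] ax -0.0005 deg -0.0 j6 56.4 alt ax 3.141
```

View pics/v10.png

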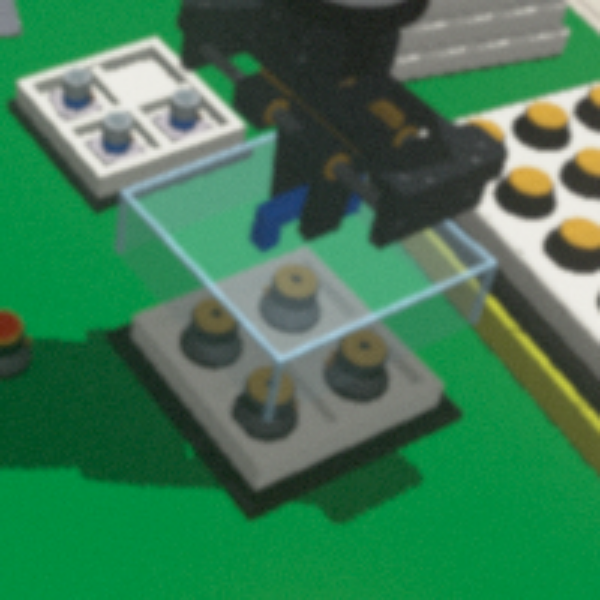

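All four drivers are in the tray, with the cover level above. I'll correct 4 mm sideways and lower it.

```bash

python3 -m creep '[[-1,0,-0.0005,0.0044,0,0,0],[-1,0.005,-0.0005,0.0044,0,0,0],[-1,0.012,-0.0005,0.0044,0,0,0],[-1,0.018,-0.0005,0.0044,0,0,0],[-1,0.02,-0.0005,0.0044,0,0,0]]'
python3 -m creep '[[-1,0.002,0,0,0,0,0],[-1,0.01,0,0,0,0,0],[-1,0.02,0,0,0,0,0],[-1,0.028,0,0,0,0,0],[-1,0.03,0,0,0,0,0]]'
python3 -m creep '[[-1,0.004,0,0,0,0,0],[-1,0.008,0,0,0,0,0],[-1,0.012,0,0,0,0,0],[-1,0.014,0,0,0,0,0],[-1,0.014,0,0,0,0,0]]'
python3 -c "
from h import *
plan((.6052,-.1254),.0625,-78.55)"
```

```text
time: 26.37
ee_pos: [0.6051, -0.1259, 0.1116]
ee_rot: [[-0.002, 0.98, 0.197], [0.001, 0.197, -0.98], [-1.0, -0.002, -0.001]]
ft_force: [-0.2, 0.5, -2.9]
width: 0.0116
time: 26.78
ee_pos: [0.6049, -0.1258, 0.081]
ee_rot: [[-0.003, 0.98, 0.197], [0.001, 0.197, -0.98], [-1.0, -0.002, -0.002]]
ft_force: [-0.9, 0.5, -2.0]
width: 0.0115
time: 27.2
ee_pos: [0.6055, -0.126, 0.0687]
ee_rot: [[-0.001, 0.98, 0.197], [0.0, 0.197, -0.98], [-1.0, -0.001, -0.0]]
ft_force: [0.7, 0.3, -2.9]
width: 0.0116
shift [ 0.0062 -0.0002 -0.0007] ax -0.0013 deg -0.1 j6 56.0 alt ax 3.14
```

```bash

python3 -m creep '[[-1,0.001,0,0,0,0,0],[-1,0.002,0,0,0,0,0],[-1,0.003,0,0,0,0,0],[-1,0.0045,0,0,0,0,0],[-1,0.0045,0,0,0,0,0]]'
python3 -m creep '[[-1,0.0005,0,0,0,0,0],[-1,0.001,0,0,0,0,0],[-1,0.001,0,0,0,0,0]]'
python3 -m creep '[[-1,0.0005,0,0,0,0,0],[-1,0.001,0,0,0,0,0],[-1,0.001,0,0,0,0,0]]'
```

```text
time: 27.62
ee_pos: [0.6056, -0.1261, 0.0644]
ee_rot: [[-0.0, 0.98, 0.197], [0.0, 0.197, -0.98], [-1.0, -0.0, -0.0]]
ft_force: [0.7, 0.3, -3.6]
width: 0.0112
time: 27.87
ee_pos: [0.6056, -0.1261, 0.0636]
ee_rot: [[-0.0, 0.98, 0.197], [0.0, 0.197, -0.98], [-1.0, -0.0, -0.0]]
ft_force: [-0.7, 0.1, -2.9]
width: 0.0115
time: 28.12
ee_pos: [0.6057, -0.1261, 0.0626]
ee_rot: [[0.0, 0.98, 0.197], [-0.0, 0.197, -0.98], [-1.0, 0.0, 0.0]]
ft_force: [0.5, -0.0, -2.8]
width: 0.0115
```

```bash

python3 -m creep '[[-1,0.0005,0,0,0,0,0],[-1,0.001,0,0,0,0,0],[-1,0.001,0,0,0,0,0]]'
```

```text
time: 28.37
ee_pos: [0.6057, -0.1261, 0.0625]
ee_rot: [[0.0, 0.98, 0.197], [-0.0, 0.197, -0.98], [-1.0, 0.0, 0.0]]
ft_force: [-3.9, 1.3, 5.2]
width: 0.0116
```

Contact exactly at the predicted seated height, 62.5 mm. I'll release, rise and go to the tweeter.

```bash

python3 -m creep '[[-0.8,-0.0005,0,0,0,0,0],[-0.5,-0.0005,0,0,0,0,0],[-0.2,-0.0005,0,0,0,0,0],[0.1,-0.0005,0,0,0,0,0],[0.1,-0.0005,0,0,0,0,0]]'
python3 -m creep '[[0.1,-0.01,0,0,0,0,0],[0.1,-0.03,0,0,0,0,0],[0.1,-0.06,0,0,0,0,0],[0.1,-0.085,0,0,0,0,0],[0.1,-0.095,0,0,0,0,0]]'
python3 -m creep '[[0.1,0,-0.01,-0.02,0.05,0,0],[0.1,0,-0.025,-0.05,0.12,0,0],[0.1,0,-0.042,-0.08,0.2,0,0],[0.1,0,-0.06,-0.112,0.27,0,0],[0.1,0,-0.078,-0.144,0.35,0,0]]'
python3 - <<'E'
from h import *
plan((.4427,.0704),.06,-103.7)
im=camera("top");cv2.imwrite("pics/top11.png",im[:,:,::-1])
E
```

```text
time: 28.78
ee_pos: [0.6058, -0.1262, 0.0621]
ee_rot: [[0.0, 0.98, 0.197], [-0.0, 0.197, -0.98], [-1.0, 0.0, 0.0]]
ft_force: [0.0, -0.4, -0.6]
width: 0.0361
time: 29.2
ee_pos: [0.6069, -0.1266, 0.1616]
ee_rot: [[0.006, 0.98, 0.197], [-0.002, 0.197, -0.98], [-1.0, 0.005, 0.003]]
ft_force: [-0.6, 1.0, 0.6]
width: 0.0482
time: 29.62
ee_pos: [0.4993, 0.0007, 0.1568]
ee_rot: [[-0.001, 0.988, -0.155], [0.0, -0.155, -0.988], [-1.0, -0.001, -0.0]]
ft_force: [0.4, 1.1, -0.3]
width: 0.0487
shift [ 0.0968 -0.0666 -0.0601] ax 0.0836 deg 4.8 j6 85.5 alt ax -3.058
```

```bash

python3 -m creep '[[0.1,0.01,-0.025,-0.022,0.03,0,0],[0.1,0.03,-0.045,-0.04,0.06,0,0],[0.1,0.055,-0.06,-0.054,0.0836,0,0],[0.1,0.08,-0.066,-0.06,0.0836,0,0],[0.1,0.0968,-0.0666,-0.06,0.0836,0,0]]'
python3 -m creep '[[0.1,0,0,0,0,0,0],[0.1,0,0,0,0,0,0]]'
python3 - <<'E'
from h import *
plan((.4427,.0704),.015,-103.7)
b=camera("side");c=camera("top");cv2.imwrite("pics/v11.png",np.hstack([cv2.resize(b[150:270,240:360,::-1],(400,400)),cv2.resize(c[210:330,230:350,::-1],(400,400))]))
E
```

```text
time: 30.08
ee_pos: [0.442, 0.0705, 0.0585]
ee_rot: [[-0.003, 0.973, -0.231], [0.0, -0.231, -0.973], [-1.0, -0.003, 0.0]]
ft_force: [0.2, 0.1, -0.8]
width: 0.0488
time: 30.25
ee_pos: [0.4439, 0.069, 0.0603]
ee_rot: [[-0.001, 0.973, -0.233], [0.0, -0.233, -0.973], [-1.0, -0.001, 0.0]]
ft_force: [-0.0, 0.4, -0.1]
width: 0.0484
shift [ 0.0453 -0.0015 -0.0011] ax 0.0042 deg 0.2 j6 97.3 alt ax -3.137
```

View pics/v11.png

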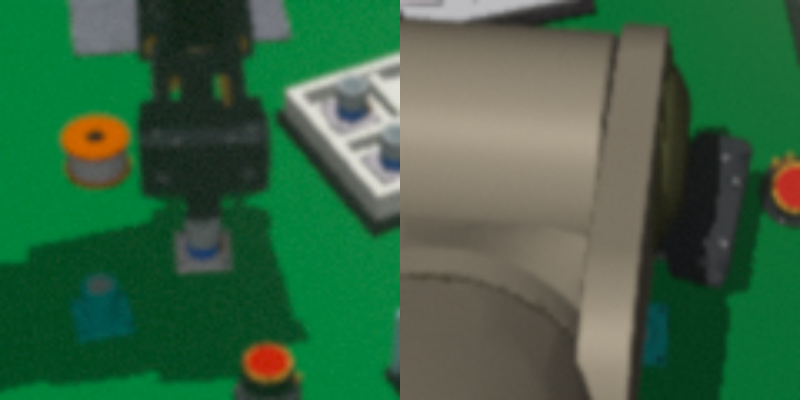

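The white tweeter is under the fingers (crop (203,245)), with the turquoise one well clear. I'll grip it.

```bash

python3 -m creep '[[0.1,0.012,-0.0015,-0.001,0,0,0],[0.1,0.024,-0.0015,-0.001,0,0,0],[0.1,0.036,-0.0015,-0.001,0,0,0],[0.1,0.042,-0.0015,-0.001,0,0,0],[0.1,0.0445,-0.0015,-0.001,0,0,0]]' 12
python3 -m creep '[[-0.2,0,0,0,0,0,0],[-0.6,0,0,0,0,0,0],[-1,0,0,0,0,0,0],[-1,0,0,0,0,0,0],[-1,0,0,0,0,0,0]]' 12
python3 -m creep '[[-1,0,0,0,0,0,0],[-1,0,0,0,0,0,0],[-1,0,0,0,0,0,0]]' 12
```

```text
time: 30.77
ee_pos: [0.4431, 0.0701, 0.0159]
ee_rot: [[0.0, 0.972, -0.233], [-0.0, -0.233, -0.972], [-1.0, 0.0, -0.0]]
ft_force: [0.1, 0.9, 0.4]
width: 0.0484
time: 31.18
ee_pos: [0.4431, 0.0703, 0.0163]
ee_rot: [[0.001, 0.972, -0.233], [-0.0, -0.233, -0.972], [-1.0, 0.001, -0.0]]
ft_force: [-0.8, -0.4, 2.9]
width: 0.0213
time: 31.43
ee_pos: [0.4431, 0.0703, 0.0163]
ee_rot: [[0.001, 0.973, -0.233], [-0.0, -0.233, -0.973], [-1.0, 0.001, -0.0]]
ft_force: [-0.3, 0.4, 6.2]
width: 0.0216
```

```bash
python3 - <<'E'
from h import *
im=cv2.cvtColor(cv2.imread("pics/top4.png"),cv2.COLOR_BGR2RGB);H=hsv("top",im)
w=cv2.inRange(H,np.array((0,0,110)),np.array((180,60,255)))
b=blob(w,(247,185),25);q=cv2.boxPoints(cv2.minAreaRect(b[2]));P=np.array([ray("top",u,.028)[:2] for u in q]);print(P.round(4).tolist(),P.mean(0))
# cup tops of fixed tweeters (grey bright circles) via Hough
g=cv2.cvtColor(im,cv2.COLOR_RGB2GRAY)
for c in((258,163),(233,200),(264,193)):
    m=cv2.inRange(H,np.array((85,10,60)),np.array((125,90,200))); bb=blob(m,c,8)
    print(None if bb is None else (bb[0],bb[1].round(1),ray("top",bb[1],.04).round(4)))
y=np.radians(9.6);R=np.array([[np.cos(y),-np.sin(y)],[np.sin(y),np.cos(y)]])
print("pocket",P.mean(0)+R@[.029,.029]); print("others",[(P.mean(0)+R@np.array(v)).round(4).tolist() for v in((.029,-.029),(-.029,.029),(-.029,-.029))])
E
```

```text
[[0.6558, 0.2044], [0.677, 0.0788], [0.5532, 0.0573], [0.5323, 0.1809]] [0.6045865  0.13033852]
(38.0, array([255.6, 162.2]), array([0.6396, 0.1073, 0.04  ]))
(38.5, array([230.4, 198.9]), array([0.5726, 0.1544, 0.04  ]))
(40.5, array([261.5, 192.5]), array([0.5825, 0.0974, 0.04  ]))
pocket [0.62834409 0.1637687 ]
others [[0.638, 0.1066], [0.5712, 0.1541], [0.5808, 0.0969]]
```

The tweeter-tray pocket estimates agree within 2 mm: (0.629,0.164). I'll lift and carry the tweeter.

```bash

python3 -m creep '[[-1,-0.005,0,0,0,0,0],[-1,-0.015,0,0,0,0,0],[-1,-0.035,0,0,0,0,0],[-1,-0.065,0,0,0,0,0],[-1,-0.085,0,0,0,0,0]]'
python3 -c "
from h import *
plan((.629,.164),.1,-80.4)"
```

```text
time: 31.85
ee_pos: [0.443, 0.0704, 0.1028]
ee_rot: [[0.001, 0.973, -0.233], [-0.0, -0.233, -0.973], [-1.0, 0.001, -0.0]]
ft_force: [0.4, 0.9, 0.1]
width: 0.0216
shift [ 0.003   0.1591 -0.1343] ax -0.4026 deg -23.1 j6 97.5 alt ax 2.739
```

```bash

python3 -m creep '[[-1,0,0.015,-0.013,-0.07,0,0],[-1,0,0.04,-0.034,-0.15,0,0],[-1,0,0.068,-0.057,-0.23,0,0],[-1,0,0.096,-0.081,-0.31,0,0],[-1,0,0.123,-0.104,-0.4026,0,0]]'
python3 -c "
from h import *
plan((.629,.164),.1,-80.4)"
```

```text
time: 32.27
ee_pos: [0.5879, 0.1438, 0.101]
ee_rot: [[-0.0, 0.985, 0.171], [0.0, 0.171, -0.985], [-1.0, -0.0, -0.0]]
ft_force: [-1.5, -0.4, 0.5]
width: 0.0214
shift [ 0.001   0.044  -0.0129] ax 0.0039 deg 0.2 j6 82.8 alt ax -3.138
```

```bash

python3 -m creep '[[-1,0,0.025,-0.007,0,0,0],[-1,0,0.04,-0.012,0,0,0],[-1,0,0.044,-0.0125,0,0,0],[-1,0,0.044,-0.0125,0,0,0],[-1,0.01,0.044,-0.0125,0,0,0]]'
python3 -m creep '[[-1,0.015,0,0,0,0,0],[-1,0.03,0,0,0,0,0],[-1,0.04,0,0,0,0,0],[-1,0.046,0,0,0,0,0],[-1,0.046,0,0,0,0,0]]'
python3 -c "
from h import *
plan((.629,.164),.0325,-80.4)"
```

```text
time: 32.68
ee_pos: [0.6281, 0.1622, 0.0922]
ee_rot: [[0.002, 0.986, 0.167], [0.0, 0.167, -0.986], [-1.0, 0.002, 0.0]]
ft_force: [0.1, -0.3, 0.1]
width: 0.0211
time: 33.1
ee_pos: [0.6269, 0.1621, 0.0435]
ee_rot: [[-0.002, 0.986, 0.166], [-0.0, 0.166, -0.986], [-1.0, -0.002, -0.0]]
ft_force: [-0.5, -0.4, -0.2]
width: 0.0215
shift [ 0.011   0.0024 -0.0015] ax -0.0004 deg -0.0 j6 84.6 alt ax 3.141
```

```bash

python3 -m creep '[[-1,0.002,0.001,-0.001,0,0,0],[-1,0.004,0.001,-0.001,0,0,0],[-1,0.006,0.001,-0.001,0,0,0],[-1,0.008,0.001,-0.001,0,0,0],[-1,0.008,0.001,-0.001,0,0,0]]'
python3 -m creep '[[-1,0.001,0,0,0,0,0],[-1,0.002,0,0,0,0,0],[-1,0.002,0,0,0,0,0]]'
python3 -m creep '[[-1,0.0005,0,0,0,0,0],[-1,0.001,0,0,0,0,0],[-1,0.001,0,0,0,0,0]]'
```

```text
time: 33.52
ee_pos: [0.6286, 0.1637, 0.0366]
ee_rot: [[-0.0, 0.986, 0.167], [-0.0, 0.167, -0.986], [-1.0, -0.0, -0.0]]
ft_force: [-0.6, -0.6, -0.4]
width: 0.0212
time: 33.77
ee_pos: [0.6287, 0.1637, 0.0347]
ee_rot: [[-0.0, 0.986, 0.167], [0.0, 0.167, -0.986], [-1.0, -0.0, -0.0]]
ft_force: [-0.6, -0.2, 0.3]
width: 0.0216
time: 34.02
ee_pos: [0.6287, 0.1637, 0.0337]
ee_rot: [[-0.0, 0.986, 0.167], [-0.0, 0.167, -0.986], [-1.0, -0.0, -0.0]]
ft_force: [0.1, -0.2, -0.7]
width: 0.0211
```

```bash

python3 -m creep '[[-1,0.0005,0,0,0,0,0],[-1,0.001,0,0,0,0,0],[-1,0.001,0,0,0,0,0]]'
python3 -m creep '[[-1,0.0005,0,0,0,0,0],[-1,0.001,0,0,0,0,0],[-1,0.001,0,0,0,0,0]]'
```

```text
time: 34.27
ee_pos: [0.6287, 0.1637, 0.0327]
ee_rot: [[-0.0, 0.986, 0.167], [-0.0, 0.167, -0.986], [-1.0, -0.0, -0.0]]
ft_force: [0.8, -0.6, -0.7]
width: 0.0217
time: 34.52
ee_pos: [0.6288, 0.1637, 0.0323]
ee_rot: [[0.0, 0.986, 0.167], [-0.0, 0.167, -0.986], [-1.0, 0.0, 0.0]]
ft_force: [-2.3, -0.3, 4.2]
width: 0.0215
```

Contact. I'll release, rise and go to the reject.

```bash

python3 -m creep '[[-0.4,-0.0005,0,0,0,0,0],[-0.25,-0.0005,0,0,0,0,0],[-0.2,-0.0005,0,0,0,0,0],[-0.2,-0.0005,0,0,0,0,0]]'
python3 -m creep '[[-0.2,-0.01,0,0,0,0,0],[-0.2,-0.03,0,0,0,0,0],[0.1,-0.06,0,0,0,0,0],[0.2,-0.085,0,0,0,0,0],[0.2,-0.095,0,0,0,0,0]]'
python3 -m creep '[[0.2,0,-0.012,0.011,0,0,0],[0.2,0,-0.038,0.032,0,0,0],[0.2,0,-0.065,0.055,0,0,0],[0.2,0,-0.092,0.078,0,0,0],[0.2,0,-0.119,0.101,0,0,0]]'
python3 -m creep '[[0.2,0,-0.027,0.023,0,0,0],[0.2,0,-0.054,0.046,0,0,0],[0.2,0.01,-0.08,0.068,0,0,0],[0.2,0.03,-0.095,0.081,0,0,0],[0.2,0.05,-0.099,0.085,0,0,0]]'
python3 -m creep '[[0.2,0.01,0,0,0,0,0],[0.2,0.01,0,0,0,0,0],[0.2,0.01,0,0,0,0,0]]'
python3 -c "
from h import *
plan((.445,-.056),.016,-80.4)
camera('side')
b=camera('side');cv2.imwrite('pics/v12.png',np.hstack([cv2.resize(b[180:300,260:380,::-1],(400,400)),cv2.resize(b[140:320,320:500,::-1],(400,400))]))"
```

```text
time: 34.85
ee_pos: [0.6287, 0.1637, 0.0322]
ee_rot: [[-0.0, 0.986, 0.167], [-0.0, 0.167, -0.986], [-1.0, -0.0, -0.0]]
ft_force: [-0.5, 0.6, -0.2]
width: 0.0351
time: 35.27
ee_pos: [0.6301, 0.1638, 0.1319]
ee_rot: [[0.006, 0.986, 0.167], [0.0, 0.167, -0.986], [-1.0, 0.006, 0.001]]
ft_force: [0.7, 0.1, 0.3]
width: 0.052
time: 35.68
ee_pos: [0.5267, 0.0434, 0.127]
ee_rot: [[-0.001, 0.986, 0.167], [0.0, 0.167, -0.986], [-1.0, -0.001, -0.0]]
ft_force: [0.5, -2.0, 0.6]
width: 0.0528
time: 36.1
ee_pos: [0.4433, -0.0579, 0.0771]
ee_rot: [[0.001, 0.986, 0.164], [-0.001, 0.164, -0.986], [-1.0, 0.001, 0.001]]
ft_force: [0.5, -0.8, 0.3]
width: 0.0531
time: 36.35
ee_pos: [0.4447, -0.056, 0.0673]
ee_rot: [[-0.001, 0.986, 0.167], [0.0, 0.167, -0.986], [-1.0, -0.001, -0.0]]
ft_force: [-0.2, 0.4, -0.5]
width: 0.0529
shift [0.0513 0.0003 0.    ] ax -0.0001 deg -0.0 j6 58.2 alt ax 3.141
```

View pics/v12.png

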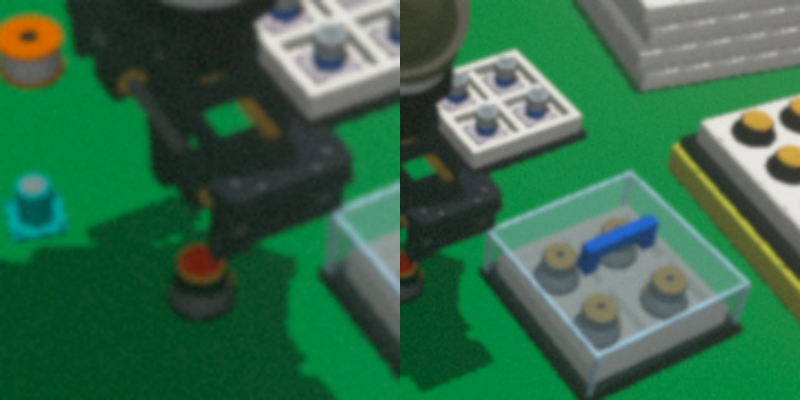

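The tweeter is in its pocket, the cover is fully down over four drivers, and the red-sticker driver is under the fingers. I'll grip it.

```bash

python3 -m creep '[[0.2,0.012,0,0,0,0,0],[0.2,0.026,0,0,0,0,0],[0.2,0.04,0,0,0,0,0],[0.2,0.048,0,0,0,0,0],[0.2,0.051,0,0,0,0,0]]' 15
python3 -m creep '[[0,0,0,0,0,0,0],[-0.5,0,0,0,0,0,0],[-1,0,0,0,0,0,0],[-1,0,0,0,0,0,0],[-1,0,0,0,0,0,0]]' 15
python3 -m creep '[[-1,0,0,0,0,0,0],[-1,0,0,0,0,0,0],[-1,0,0,0,0,0,0]]' 15
python3 -m creep '[[-1,-0.005,0,0,0,0,0],[-1,-0.015,0,0,0,0,0],[-1,-0.035,0,0,0,0,0],[-1,-0.07,0,0,0,0,0],[-1,-0.1,0,0,0,0,0]]'
python3 -c "
from h import *
plan((.494,-.370),.12,-97)"
```

```text
time: 36.87
ee_pos: [0.4448, -0.0558, 0.0159]
ee_rot: [[-0.001, 0.986, 0.167], [0.0, 0.167, -0.986], [-1.0, -0.001, -0.0]]
ft_force: [-0.3, -0.2, -1.1]
width: 0.0528
time: 37.28
ee_pos: [0.4452, -0.0562, 0.0169]
ee_rot: [[0.001, 0.986, 0.167], [-0.0, 0.167, -0.986], [-1.0, 0.001, 0.001]]
ft_force: [-0.9, 0.8, 4.5]
width: 0.029
time: 37.53
ee_pos: [0.4452, -0.0562, 0.0169]
ee_rot: [[0.001, 0.986, 0.167], [-0.0, 0.167, -0.986], [-1.0, 0.001, 0.001]]
ft_force: [-0.6, 0.6, 5.9]
width: 0.0291
time: 37.95
ee_pos: [0.4444, -0.0559, 0.1178]
ee_rot: [[-0.001, 0.986, 0.167], [0.0, 0.167, -0.986], [-1.0, -0.001, -0.001]]
ft_force: [0.0, -0.9, -0.7]
width: 0.0293
shift [-0.0023 -0.0034  0.318 ] ax 0.2897 deg 16.6 j6 58.2 alt ax -2.852
```

```bash

python3 -m creep '[[-1,0,0,0.015,0,0,0],[-1,0,0,0.045,0,0,0],[-1,0,0,0.08,0,0,0],[-1,0,-0.001,0.115,0,0,0],[-1,0,-0.002,0.15,0,0,0]]'
python3 -m creep '[[-1,0,0,0.035,0,0,0],[-1,0,0,0.07,0,0,0],[-1,0,0,0.105,0,0,0],[-1,0,-0.001,0.135,0,0,0],[-1,0,-0.001,0.16,0,0,0]]'
python3 -m creep '[[-1,0,0,0.008,0,0,0],[-1,0,0,0.008,0,0,0],[-1,0.01,0,0.008,0,0,0],[-1,0.025,0,0.008,0,0,0],[-1,0.04,0,0.008,0,0,0]]'
python3 -m creep '[[-1,0.015,0,0,0,0,0],[-1,0.03,0,0,0,0,0],[-1,0.042,0,0,0,0,0],[-1,0.048,0,0,0,0,0],[-1,0.05,0,0,0,0,0]]'
python3 -c "
from h import *
plan((.494,-.370),.021,-97)"
```

```text
time: 38.37
ee_pos: [0.4677, -0.2058, 0.1166]
ee_rot: [[-0.0, 0.986, 0.167], [0.0, 0.167, -0.986], [-1.0, -0.0, -0.0]]
ft_force: [0.6, -0.3, -0.6]
width: 0.0295
time: 38.78
ee_pos: [0.4932, -0.3644, 0.1163]
ee_rot: [[-0.0, 0.986, 0.166], [0.0, 0.166, -0.986], [-1.0, -0.0, -0.0]]
ft_force: [-0.6, -0.5, -0.8]
width: 0.0295
time: 39.2
ee_pos: [0.4949, -0.3683, 0.0756]
ee_rot: [[-0.0, 0.986, 0.168], [0.0, 0.168, -0.986], [-1.0, -0.0, -0.0]]
ft_force: [-0.1, 0.3, 0.1]
width: 0.0292
time: 39.62
ee_pos: [0.4946, -0.3689, 0.0252]
ee_rot: [[-0.001, 0.986, 0.167], [0.002, 0.167, -0.986], [-1.0, -0.001, -0.002]]
ft_force: [-0.6, -0.4, -1.4]
width: 0.0293
shift [ 0.0042 -0.0008  0.001 ] ax 0.2905 deg 16.6 j6 32.8 alt ax -2.851
```

```bash

python3 -m creep '[[-1,0.001,0,0,0,0,0],[-1,0.002,0,0,0,0,0],[-1,0.003,0,0,0,0,0],[-1,0.003,0,0,0,0,0]]'
python3 -m creep '[[-1,0.0005,0,0,0,0,0],[-1,0.001,0,0,0,0,0],[-1,0.001,0,0,0,0,0]]'
python3 -m creep '[[-1,0.0005,0,0,0,0,0],[-1,0.001,0,0,0,0,0],[-1,0.001,0,0,0,0,0]]'
```

```text
time: 39.95
ee_pos: [0.495, -0.3702, 0.0237]
ee_rot: [[0.0, 0.986, 0.167], [-0.0, 0.167, -0.986], [-1.0, 0.0, 0.001]]
ft_force: [-0.5, -0.4, -0.1]
width: 0.0296
time: 40.2
ee_pos: [0.4949, -0.3702, 0.0224]
ee_rot: [[0.0, 0.986, 0.167], [-0.0, 0.167, -0.986], [-1.0, 0.0, 0.0]]
ft_force: [-0.3, -0.5, 0.1]
width: 0.0291
time: 40.45
ee_pos: [0.4948, -0.3701, 0.0212]
ee_rot: [[-0.0, 0.986, 0.167], [0.0, 0.167, -0.986], [-1.0, -0.0, -0.0]]
ft_force: [-0.3, 0.2, -0.1]
width: 0.029
```

```bash

python3 -m creep '[[-1,0.0005,0,0,0,0,0],[-1,0.001,0,0,0,0,0],[-1,0.001,0,0,0,0,0]]'
```

```text
time: 40.7
ee_pos: [0.4949, -0.3702, 0.0209]
ee_rot: [[-0.0, 0.986, 0.167], [-0.0, 0.167, -0.986], [-1.0, -0.0, 0.0]]
ft_force: [-2.2, 1.1, 5.5]
width: 0.0292
```

Contact at 20.9 mm. I'll release, retreat and take a final look.

```bash

python3 -m creep '[[-0.2,-0.0005,0,0,0,0,0],[-0.1,-0.0005,0,0,0,0,0],[-0.05,-0.0005,0,0,0,0,0],[-0.05,-0.0005,0,0,0,0,0]]'
python3 -m creep '[[-0.05,-0.01,0,0,0,0,0],[-0.05,-0.03,0,0,0,0,0],[0,-0.06,0,0,0,0,0],[0.2,-0.095,0,0,0,0,0],[0.2,-0.13,0,0,0,0,0]]'
python3 -m creep '[[0.2,-0.01,-0.02,0.005,0,0,0],[0.2,-0.02,-0.05,0.01,0,0,0],[0.2,-0.03,-0.08,0.015,0,0,0],[0.2,-0.04,-0.115,0.02,0,0,0],[0.2,-0.04,-0.15,0.025,0,0,0]]'
python3 -m creep '[[0.2,0,-0.03,0.01,0,0,0],[0.2,0,-0.06,0.015,0,0,0],[0.2,0,-0.09,0.02,0,0,0],[0.2,0,-0.11,0.02,0,0,0],[0.2,0,-0.11,0.02,0,0,0]]'
python3 - <<'E'
from h import *
im=camera("top");H=hsv("top",im);cv2.imwrite("pics/top13.png",im[:,:,::-1])
b=cv2.inRange(H,np.array((105,150,60)),np.array((128,255,255)));k=blob(b,(387,171),15)
q=[ray("top",u,.085)[:2] for u in cv2.boxPoints(cv2.minAreaRect(k[2]))];print("bar",np.mean(q,0).round(4),np.round(q,4).tolist())
m=cv2.inRange(H,np.array((12,90,60)),np.array((32,255,255)));k=blob(m,(476,322),15);print("tin",k and k[1])
s=cv2.resize(camera("side")[:,:,::-1],(400,300))
cv2.imwrite("pics/v13.png",np.vstack([cv2.resize(im[120:350,60:580,::-1],(680,300)),np.hstack([s,np.zeros((300,280,3),np.uint8)])]))
E
```

```text
time: 41.03
ee_pos: [0.4949, -0.3701, 0.0207]
ee_rot: [[0.0, 0.986, 0.167], [0.0, 0.167, -0.986], [-1.0, 0.0, -0.0]]
ft_force: [-0.0, 0.7, 0.1]
width: 0.0416
time: 41.45
ee_pos: [0.4946, -0.3698, 0.1528]
ee_rot: [[-0.0, 0.986, 0.167], [0.0, 0.167, -0.986], [-1.0, -0.0, -0.0]]
ft_force: [0.4, -0.5, -0.0]
width: 0.0523
time: 41.87
ee_pos: [0.3502, -0.4205, 0.1935]
ee_rot: [[0.002, 0.986, 0.167], [-0.004, 0.167, -0.986], [-1.0, 0.001, 0.004]]
ft_force: [0.2, -0.8, -0.2]
width: 0.0533
time: 42.28
ee_pos: [0.2432, -0.4587, 0.1916]
ee_rot: [[-0.0, 0.987, 0.163], [-0.001, 0.163, -0.987], [-1.0, -0.001, 0.001]]
ft_force: [0.6, 0.7, 0.6]
width: 0.053
bar [ 0.6039 -0.1242] [[0.6371, -0.1107], [0.6401, -0.1243], [0.5707, -0.1377], [0.5677, -0.1242]]
tin [476.71527778 322.15441176]
```

View pics/v13.png

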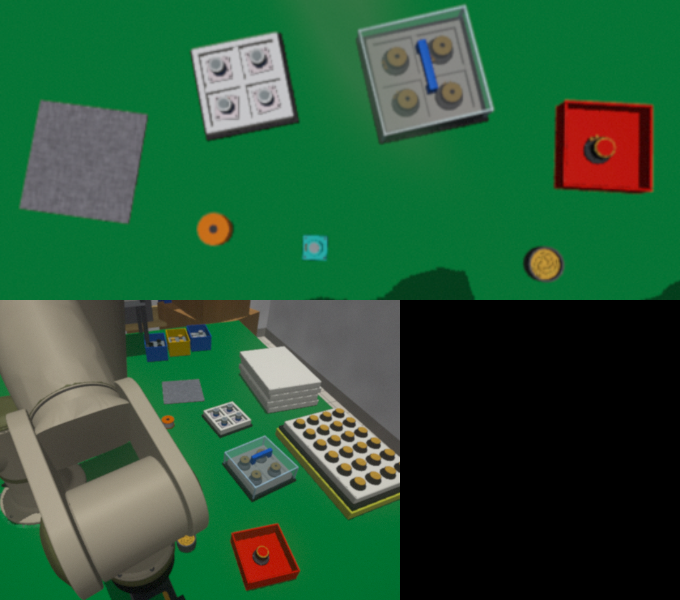

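The final view shows every item in place and the tin unmoved. Handing in.

```bash
python3 -c "
from workcell import manip
print(manip.close_job())"
```

```text
the job is handed in; nothing more can be done
None
```

The job is done and handed in at about 42 s of the 144 s allowed.

**What I did:** I rested the dust cover on the felt pad, put the two good round drivers in their pockets, then put the cover back. After that I put the tweeter in its pocket and the reject in the red bin. Each item was lowered until the wrist force showed contact, then released. The highest printed force was about 16 N.

**Last checks:**
- **Cover:** it made contact within 0.1 mm of the predicted seated height. In the final picture the blue bar is within 1.5 mm and 0.5° of where it started.
- **Good rounds:** by the top camera they sat about 3–4 mm from their pocket centres, within the 8 mm play.
- **Tweeter and reject:** by eye in the final pictures, the tweeter is in its pocket and the reject is upright in the bin.
- **Tin:** it shifted by less than 1 pixel (about 1 mm). I did not move the reel or the turquoise look-alike.
- **Disagreements:** the two cameras differed by 1–8 mm in places, most on the cover's bar and the tweeter. I worked mainly from the top camera, and the grips and fits bore that out. No check failed.

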